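# Load a new paper roll into the pottery bench's sprung-spindle dispenser

## Task

Load the new roll of brown bench paper into the dispenser: fit the white plain end of its spindle into the closed recess of the one cheek, push the sprung blue end down the groove of the other cheek until it snaps into its recess, then swing the tear bar over so that it rests on the paper. Leave the vase, bowl, glaze jar and red rib where they are.

Things in the scene. Friction and masses are not known exactly. Their poses are not given: they have to be found in the camera images.
- roll: New roll of brown bench paper, rigid, 52 mm in diameter, 130 mm wide, white band round its middle, 0.2 to 0.33 kg, on a plastic spindle. Origin at the roll's centre; y along the axis towards the sprung blue end; it may be turned about y by any angle. White collars, 24 mm in diameter, reach from the paper to 75 mm from the centre. Starts lying between two battens on the stock board, axis 44 mm up.
- plain_tip (a point): Tip of the spindle's plain end: a fixed white round-nosed pin, 14 mm in diameter, tip on the axis 93 mm from the roll's centre (-y).
- spring_tip (a point): Tip of the spindle's sprung end: a blue round-nosed pin, 14 mm in diameter, tip on the axis 100 mm from the roll's centre (+y) when free. It can be pushed in by up to 20 mm against its spring (0.4 N/mm: 2.8 N to start, 8 N at 13 mm). The point moves with the pin.
- dispenser: Paper dispenser screwed to the bench. Origin on the table under the middle of the seated roll's axis (56 mm up); front -x; y from the plain cheek to the snap cheek. Steel foot, x -60 to 90 mm, 212 mm long, 8 mm thick. Wooden cheeks 16 mm thick, x -34 to 34 mm, inner faces at y -85 and 85 mm. Behind, x 34 to 86 mm, both cheeks go on as horns 84 mm high that carry the tear bar.
- snap_recess (a point): Mouth of the snap recess: on the snap cheek's inner face, 56 mm up. Recess 10 mm deep, 20 mm wide, 49 to 67 mm up, under a lip (67 to 70 mm). Above, a groove open at the cheek's top (100 mm up), 20 mm wide, flaring to 40 mm in its top 26 mm; its floor is a ramp, 10 mm deep at the top, none at 70 mm. Pressed down it (about 20 N at most), the blue pin is forced in and snaps out under the lip.
- plain_recess (a point): Mouth of the plain recess: a point on the plain cheek's inner face, 56 mm up, on the seated axis. Blind recess 10 mm deep, 20 mm wide, 49 to 73 mm up, closed above; cheek 90 mm high. It takes the white pin also while the roll is tilted by up to 20 degrees, blue end up. Let go so, with the blue pin down on the ramp of the groove (roll about 10 degrees from level), the roll stays there.
- tear_bar (a joint): Angle of the tear bar, rad: 0 is level, on a full seated roll; grows as it swings up and back, away from the front; range -0.35 to 1.9, starts raised at 1.5 to 1.85. The hinge is stiff and stays where it is left (0.12 N m, about 1.6 N at the bar).
- tear_bar_hinge (a point): Middle of the tear bar's hinge axis, which runs along the dispenser's y, 74 mm behind the seated roll's axis (towards the dispenser's +x) and 72 mm above the table.
- bar_grip (a point): Middle of the outer face of the red grip strip (70 x 12 mm, 8 mm thick) on the tear bar, a steel strip 166 mm long, 20 mm wide, 4 mm thick, its middle 78 mm from the hinge axis, on two side arms that pass between paper and cheeks. Bar down: the grip is on top, 94 mm up, 1 mm in front of the roll's axis. Bar raised: the grip faces back (+x).
- stock_board: Plywood board 90 x 200 mm, 12 mm thick, fixed; origin on the table under its centre, long side along y. Two dark battens along y, 10 mm wide, tops 22 mm above the table, outer edges 48 mm apart; the roll lies between them.
- vase: Bystander: green-grey vase 145 mm high, 64 mm at its widest, beside the snap cheek; origin at the centre of its foot.
- bowl: Bystander: terracotta bowl 104 mm across, 50 mm high, in front of the dispenser; origin at the centre of its underside.
- glaze_jar: Bystander: glaze jar 56 mm in diameter, 80 mm high, beside the stock board; origin at the centre of its underside.
- rib: Bystander: red potter's rib, flat, 100 x 40 mm, 6 mm thick, beside the stock board; origin at the centre of its underside.
Not all that is in view belongs to the job. Of the things like the roll, leave any that is black; of the rest the smaller one is meant.

How it is judged:
By the outcome, as a careful person would: the job done as asked, in the order asked, and still so for the second after the job is handed in, with the robot touching nothing.
It also fails if it takes over 64 s, if anything falls off the work surface, if the arm or the gripper's body presses on something with over 40 N, if the wrist force passes 120 N, or if a joint passes its speed limit or range.

## Robot

A 6-joint arm with a two-finger parallel gripper is mounted at the origin on the work surface. World frame = base frame: x ahead of the robot, y to its left, z up, the work surface at z = 0. Lengths are in m, angles in rad, forces in N, time in s.
With the tool pointing down it reaches from about 0.4 to 0.825 m from the base axis. Payload 7 kg.
Tool frame: the origin (TCP) lies on the centre line of the jaws, within the pads' length; the fingertips stand 25 mm ahead of it and the grasp point (between the pads) lies 6 mm ahead of it; z points along the fingers, y is the line along which they close (so a half turn about z gives the same grasp; the last joint's range is limited). The gripper opens to 88 mm and grips with 3 to 60 N. Pads are 19 mm wide; open, the fingers measure 130 mm over their backs; the gripper's body (78 mm by 193 mm) begins 47 mm behind the grasp point.
Start: joints at [-0.82, 0.359, 0.012, 0, -1.224, -0.288], TCP at [0.301, -0.604, 0.214] pointing down, gripper open.
Joint ranges: [-3.07, 3.07], [-1.43, 2.12], [-1.02, 1.25], [-3.03, 1.67], [-3.05, -0], [-3.03, 3.03]. Speed limits (rad/s): [2.39, 2.39, 3.01, 3.14, 3.14, 3.14].

## Interface

Orientations are given as [roll, pitch, yaw] about the fixed x, y, z axes, in that order (R = Rz(yaw) Ry(pitch) Rx(roll)).
In Python, from station import readout, vision, arm gives the robot as it stands. The module is installed in compiled form; this text tells all that it offers.
- The arm moves only by the tool carry_out, never from a script. Its argument "commands" is a list of rows, each an object with "dp": the shift along the tool's x, y, z in m, a list of three; "rotation": the turn, a rotation vector about the tool's x, y, z in degrees, a list of three. In form: [{"dp": [dx, dy, dz], "rotation": [wx, wy, wz]}, ...]. A call has 1 to 8 rows; each row shifts and turns the commanded pose from where the row before left it, along the tool's axes as they then stand; what a row does not reach is not made up. A row lasts 1/8 s, in which the tool goes at most 62.5 mm and 10.7 degrees, less where a joint would pass 70% of its speed; a pose out of reach is approached as far as the arm can. A call with a gripper value outside its range is refused whole. "grip" is the finger opening in m, from 0 to 0.0876, set as the call begins (left out, the last holds). The fingers move at their own pace and stop on an object; "force" is the grip in N (left out, the last holds). Time passes only in rows, so rows that do not move let the fingers close. It gives the time, the measured TCP pose, the force, the opening and the grip force at its end, in the units of the state.
- readout.get_state(): the state, without advancing time (a new reading comes with each control period).
- vision.grab_frame(name): name is "scene" or "top" or "wrist"; returns (picture, depth): 480x640x3 uint8, red, green, blue; 480x640 float32, m along the optical axis (not along the pixel's ray), 0 where there is no reading.
- vision.calibration(name): a dict with "fovy" (degrees; the focal length in pixels is half the picture's height over the tangent of half this angle, whatever the lens; pixels are square), "cx", "cy" (the principal point, pixels), "origin" and "attitude" of the camera in the world; the wrist camera has in their place "mount" (4x4, takes a point from camera to tool coordinates, whose origin is the TCP and whose axes are the flange's). Camera axes: x right, y down, z forward; pixel columns grow to the right and rows downward; lengths in m; the calibration is good to about 2 mm. A picture is of the moment at which its call begins: read the wrist's pose just before it. calibration takes no time and is no camera call.
- arm.job_done(): hands the job in; it is judged then, once.
Trained networks look in the newest picture that a camera, given by its name, has taken for a name from the list of things; names that differ only in an ending like _2 or _b are one class to them, and where a whole thing is asked for, a point or a joint stands for the part that bears it (a point fixed in the world has none). Each returns a list of dicts, best first, with "score" (0 to 1); they miss things now and then, are a little off and sometimes report something else, mostly with a low value. They report only what shows in the picture. A call takes as long as a camera call. They do not tell look-alikes from the thing itself.
- vision.trace(label, camera): "pixels" (480x640 bool, what is visible of it) and "position" ([row, column] in pixels, amid what is visible of it).
The state is a dict: "t": time; "q": joint angles; "qd": joint speeds; "joint_efforts": joint torques, N m; "eef_pos": TCP position; "ee_rot": TCP orientation; "force": force on the tool from outside, world axes, zero at the start; "moment": the same for the moment, N m; "width": finger opening in m; "gripper_force": force on a finger pad.
Only numpy, scipy, OpenCV 4.12 (cv2) and the standard library are available. Lean on these libraries where they do the work, as an engineer would, in place of code of your own. Each camera call takes 0.05 s, during which the arm holds its last target. There are 200 camera calls.

## Working session

There is one attempt and no reset: what is moved stays moved. The work goes in short steps, Python scripts to look and compute and a tool call to move; the robot and the scene stay as the last step left them, time stands still between calls to the robot, and variables do not carry over. Pictures are saved under pics/ and viewed, at most 10 in all, crops included, and the job is handed in when it is done.

Besides the shell and the picture viewer there is one more tool, called after "Request:" as name([rows], argument=value, ...), one row to a line, values as JSON. carry_out: Moves the arm, as the interface text tells. Its arguments: {"type":"object","properties":{"commands":{"type":"array"},"grip":{"type":"number"},"force":{"type":"number"}},"required":["commands"]}

```bash
mkdir -p pics; cat > h.py <<'E'
import numpy as np, cv2
from scipy.spatial.transform import Rotation as R
from station import readout, vision, arm
def cam(name):
    c=vision.calibration(name); f=240/np.tan(np.radians(c["fovy"])/2)
    if "mount" in c:
        s=readout.get_state(); T=np.eye(4); T[:3,:3]=rot(s["ee_rot"]); T[:3,3]=s["eef_pos"]; M=T@np.array(c["mount"])
        return f,c["cx"],c["cy"],M[:3,3],M[:3,:3]
    a=np.array(c["attitude"]); A=a if a.shape==(3,3) else rot(a)
    return f,c["cx"],c["cy"],np.array(c["origin"]),A
def rot(a):
    a=np.array(a,float)
    return a if a.shape==(3,3) else R.from_euler("xyz",a).as_matrix() if a.size==3 else R.from_quat(a).as_matrix()
def cloud(name):
    C=cam(name); p,d=vision.grab_frame(name); f,cx,cy,o,A=C
    v,u=np.mgrid[:480,:640]
    P=np.stack([(u-cx)/f*d,(v-cy)/f*d,d],-1)@A.T+o
    P[d==0]=np.nan
    return p,P
def save(n,p): cv2.imwrite("pics/"+n+".png",p[...,::-1])
E
python3 - <<'E'
from h import *
print(readout.get_state())
for n in("top","scene"):
    print(vision.calibration(n))
    p,P=cloud(n);np.savez("c_"+n,p=p,P=P);save(n,p)
    for l in ["roll","plain_tip","spring_tip","dispenser","tear_bar","stock_board","vase","bowl","glaze_jar","rib"]:
        for t in vision.trace(l,n)[:3]:
            m=t["pixels"];print(n,l,round(t["score"],2),np.round(t["position"]),m.sum(),np.round(np.nanmedian(P[m],0),3),np.round(np.nanpercentile(P[m],[3,97],axis=0),3).tolist())
print(vision.calibration("wrist"))
E
```

```text
{'t': 0.0, 'q': array([-8.19937812e-01,  3.59402173e-01,  1.10441589e-02, -3.98515516e-04,
       -1.22411608e+00, -2.88104225e-01]), 'qd': array([-8.60823663e-04, -1.12930336e-03,  7.29926057e-04, -9.62095209e-05,
        9.32266582e-04,  4.12854318e-04]), 'joint_efforts': array([-1.03990391e-05, -5.82719350e+01,  2.93053436e+01,  6.99719712e+00,
        6.72708979e-03, -2.02061574e-04]), 'eef_pos': array([ 0.30107833, -0.60353656,  0.21279772]), 'ee_rot': array([ 3.13987758e+00, -1.17580261e-04, -2.67897398e+00]), 'force': array([-1.39066898, -0.115366  ,  0.68261221]), 'moment': array([ 0.06773295, -0.02481302,  0.04268226]), 'gripper_force': 0.0, 'width': 0.0875885073113135}
{'fovy': 53.629283390164616, 'cx': 319.20763447368796, 'cy': 237.4694619433435, 'origin': array([0.42927115, 0.0195648 , 1.00624828]), 'attitude': array([-3.09036442e+00, -2.01116126e-04, -1.54755383e+00])}
top roll 0.97 [224. 206.] 1915 [0.506 0.246 0.064] [[0.435, 0.212, 0.045], [0.58, 0.285, 0.071]]
top roll 0.87 [117. 298.] 1792 [0.721 0.071 0.046] [[0.695, -0.002, 0.026], [0.751, 0.147, 0.052]]
top roll 
[... 2698 characters left out ...]
57 0.233 0.011] [[0.425, 0.182, 0.005], [0.613, 0.311, 0.022]]
scene vase 0.68 [269. 275.] 912 [ 0.579 -0.097  0.097] [[0.551, -0.123, 0.012], [0.592, -0.071, 0.146]]
scene glaze_jar 0.57 [229. 449.] 640 [0.527 0.351 0.057] [[0.494, 0.332, 0.004], [0.542, 0.379, 0.082]]
{'fovy': 66.24759931035435, 'cx': 316.5573127107807, 'cy': 237.10544352405077, 'mount': array([[-1.54949320e-04, -9.53082076e-01, -3.02711963e-01,
         8.16132926e-02],
       [ 9.99999955e-01, -6.95971104e-05, -2.92745465e-04,
        -2.94135962e-04],
       [ 2.57942577e-04, -3.02711994e-01,  9.53082044e-01,
        -1.70528943e-01],
       [ 0.00000000e+00,  0.00000000e+00,  0.00000000e+00,
         1.00000000e+00]])}
```

View pics/top.png

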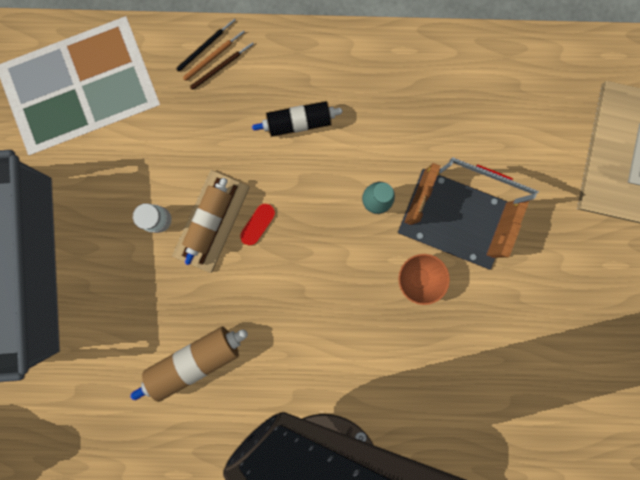

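View pics/scene.png

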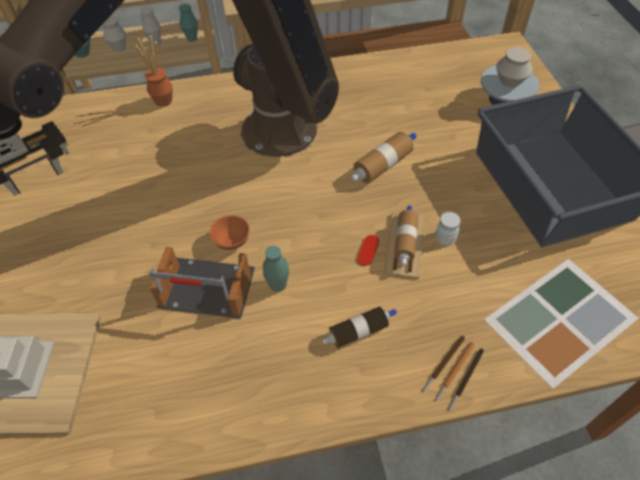

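The top view shows the roll for the job on the board at (207,222), with its blue end at (189,258). The larger roll at (190,363) and the black one at (298,118) are decoys. The dispenser is at (462,217) with its bar raised towards the top of the picture, and the vase at (378,197) marks the snap cheek. Next I'll fit poses from the cloud.

```bash
cat >> h.py <<'E'
from scipy.optimize import least_squares
def fit_axis(Q,r=.026,seed=None):
    # axis through cylinder points (upper surface): params x,y,z,yaw,pitch
    c=np.median(Q,0); w,v=np.linalg.eigh(np.cov((Q-c).T)); d=v[:,-1]
    def ax(p): return np.array([np.cos(p[3])*np.cos(p[4]),np.sin(p[3])*np.cos(p[4]),np.sin(p[4])])
    def res(p):
        q=Q-p[:3]; a=ax(p); return np.r_[np.linalg.norm(q-np.outer(q@a,a),axis=1)-r, ((p[:3]-c)@a)]
    s=least_squares(res,[c[0],c[1],c[2]-.02,np.arctan2(d[1],d[0]),0],loss="soft_l1",f_scale=.002)
    return s.x[:3],ax(s.x),np.sqrt(np.mean(res(s.x)**2))
def plan(pt,Rt,n,s=None,p0=None,R0=None):
    s=s or readout.get_state()
    p0=np.array(s["eef_pos"]) if p0 is None else p0; R0=rot(s["ee_rot"]) if R0 is None else R0
    w=R.from_matrix(R0.T@Rt).as_rotvec()/n
    S=sum(R.from_rotvec(w*k).as_matrix() for k in range(n))
    dp=np.linalg.solve(S,R0.T@(pt-p0))
    print("n",n,"dp",np.round(dp,4).tolist(),"rot",np.round(np.degrees(w),2).tolist(),"| mm",round(1e3*np.linalg.norm(dp),1))
def frame(z,y):
    z=z/np.linalg.norm(z); y=y-z*(y@z); y/=np.linalg.norm(y)
    return np.stack([np.cross(y,z),y,z],1)
E
python3 - <<'E'
from h import *
D=np.load("c_top.npz");p,P=D["p"],D["P"]
hsv=cv2.cvtColor(p,cv2.COLOR_RGB2HSV)
box=(abs(P[...,0]-.506)<.13)&(abs(P[...,1]-.246)<.075)
Q=P[box&(P[...,2]>.052)]; c,a,e=fit_axis(Q); 
if a[0]>0:a=-a
t=(Q-c)@a; print("axis",c,a,e,np.percentile(t,[1,99]),np.degrees(np.arctan2(a[1],a[0])))
W=box&(P[...,2]>.06)&(hsv[...,1]<60)
tt=(P[W]-c)@a; print("white t",np.sort(tt)[::12])
B=box&(hsv[...,0]>105)&(hsv[...,0]<130)&(hsv[...,1]>120)
print("blue",(P[B]-c)@a, P[B].mean(0))
# dispenser
box=(abs(P[...,0]-.53)<.14)&(abs(P[...,1]+.28)<.14)
for lo,hi in((.003,.013),(.08,.094),(.094,.106),(.13,.17)):
    M=box&(P[...,2]>lo)&(P[...,2]<hi)&((P[...,1]<-.14))
    if lo<.01: M&=hsv[...,2]<110
    q=P[M][:,:2].astype(np.float32); r=cv2.minAreaRect(q*1000); print(lo,len(q),r, np.median(P[M][:,2]))
    n,l,st,ce=cv2.connectedComponentsWithStats(M.astype(np.uint8))
    for i in range(1,n):
        if st[i,4]>15: print("   ",st[i,4],np.round(np.nanmean(P[l==i],0),4),cv2.minAreaRect(P[l==i][:,:2].astype(np.float32)*1000))
red=box&((hsv[...,0]<5)|(hsv[...,0]>174))&(hsv[...,1]>170)&(P[...,2]>.1)
print("red",P[red].mean(0) if red.any() else 0, red.sum())
E
```

```text
axis [0.50984257 0.25027635 0.04274173] [-9.25215381e-01  3.79441682e-01  7.12949098e-04] 0.0032416521269584813 [-0.07311684  0.07138104] 157.70089055070372
white t [-0.01446347 -0.0133323  -0.01208377 -0.01083786 -0.00968116 -0.00844509
 -0.00722342 -0.00595298 -0.00463128 -0.00344198 -0.0022212  -0.00096271
  0.00023512  0.00154029  0.00267363  0.00369648  0.00485248  0.00600745
  0.00724587  0.00843118  0.00964428  0.01085083  0.01196075  0.01329518
  0.06488941]
blue [0.08240599 0.07852033 0.07767604 0.07672825 0.08467224 0.081542
 0.08023024 0.07965422 0.07868687 0.07770855 0.07730598 0.08651824
 0.0831443  0.08204748 0.08104895 0.08051021 0.07984795 0.07885966
 0.08601313 0.08485383 0.08381486 0.08306224 0.08249775 0.08171058
 0.08765578 0.08652697 0.08589278 0.08468183 0.08407099 0.08374624
 0.08886181 0.08830673 0.08732897 0.08673756 0.08596848 0.09123661
 0.08996935 0.08923357 0.08869047 0.08808332 0.09285492 0.09187703
 0.09113668 0.09039298 0.0897697  0.09470509 0.09351585 0.09378893
 0.09239544 0.09664968 0.09579452 0.09496077] [0.43068158 0.28348221 0.04756722]
0.003 566
[... 1078 characters left out ...]
9248046875, -254.59051513671875), (94.8108139038086, 213.62977600097656), 12.030402183532715) 0.09868568751558415
    224 [ 0.5471 -0.1749  0.0986] ((546.5534057617188, -176.17478942871094), (16.60321807861328, 68.34860229492188), 69.10726928710938)
    16 [ 0.5572 -0.3648  0.0996] ((558.2556762695312, -364.86822509765625), (3.4508066177368164, 10.115375518798828), 85.94977569580078)
0.13 672 ((591.8782348632812, -292.7761535644531), (165.87811279296875, 24.263463973999023), 69.46151733398438) 0.15307559221580963
    672 [ 0.5921 -0.2943  0.1526] ((591.8782348632812, -292.7761535644531), (165.87811279296875, 24.263463973999023), 69.46151733398438)
red [ 0.59969806 -0.29530479  0.15191424] 44
```

```bash
cat >> h.py <<'E'
A=np.array([-.925,.380,0]); CR=np.array([.5098,.2503,.044])
DX=np.array([np.cos(np.radians(-20.5)),np.sin(np.radians(-20.5)),0]); DY=np.array([-DX[1],DX[0],0]); DO=np.array([.5141,-.2624,0]); Z=np.array([0,0,1.])
E
python3 - <<'E'
from h import *
Rt=frame(-Z,np.array([.38,.925,0]))
g=CR+.025*A; g[2]=.2
plan(g,Rt,16)
E
```

```text
n 16 dp [-0.0154, 0.0548, 0.0009] rot [0.0, -0.0, 3.05] | mm 56.9
```

```bash
python3 - <<'E'
from h import *
Rt=frame(-Z,np.array([.38,.925,0]))
m=np.array([.50,-.2,.24]); g=CR+.025*A; g[2]=.18
plan(m,Rt,8); plan(g,Rt,8,p0=m,R0=Rt)
E
```

```text
n 8 dp [-0.0302, 0.0495, -0.0033] rot [0.0, -0.0, 6.11] | mm 58.1
n 8 dp [0.0234, 0.0525, 0.0075] rot [0.0, 0.0, 0.0] | mm 58.0
```

Request:
carry_out([
  {"dp":[-0.0302,0.0495,-0.0033],"rotation":[0,0,6.11]},
  {"dp":[-0.0302,0.0495,-0.0033],"rotation":[0,0,6.11]},
  {"dp":[-0.0302,0.0495,-0.0033],"rotation":[0,0,6.11]},
  {"dp":[-0.0302,0.0495,-0.0033],"rotation":[0,0,6.11]},
  {"dp":[-0.0302,0.0495,-0.0033],"rotation":[0,0,6.11]},
  {"dp":[-0.0302,0.0495,-0.0033],"rotation":[0,0,6.11]},
  {"dp":[-0.0302,0.0495,-0.0033],"rotation":[0,0,6.11]},
  {"dp":[-0.0302,0.0495,-0.0033],"rotation":[0,0,6.11]},
], grip=0.07)

```text
t: 2.1
eef_pos: [0.5014, -0.1985, 0.2411]
ee_rot: [3.141, 0.001, 2.748]
force: [0.1, -1.1, 0.5]
width: 0.07
gripper_force: 0.0
```

Request:
carry_out([
  {"dp":[0.0234,0.0525,0.0075],"rotation":[0,0,0]},
  {"dp":[0.0234,0.0525,0.0075],"rotation":[0,0,0]},
  {"dp":[0.0234,0.0525,0.0075],"rotation":[0,0,0]},
  {"dp":[0.0234,0.0525,0.0075],"rotation":[0,0,0]},
  {"dp":[0.0234,0.0525,0.0075],"rotation":[0,0,0]},
  {"dp":[0.0234,0.0525,0.0075],"rotation":[0,0,0]},
  {"dp":[0.0234,0.0525,0.0075],"rotation":[0,0,0]},
  {"dp":[0.0234,0.0525,0.0075],"rotation":[0,0,0]},
])

```text
t: 3.1
eef_pos: [0.4869, 0.2614, 0.1803]
ee_rot: [3.141, 0.0, 2.752]
force: [1.2, -0.6, -0.5]
width: 0.0699
gripper_force: 0.0
```

```bash
cat > w.py <<'E'
from h import *
p,P=cloud("wrist");np.savez("c_w",p=p,P=P);save("w1",p)
s=readout.get_state();print(s["t"],s["eef_pos"],s["ee_rot"],s["width"])
box=(abs(P[...,0]-.506)<.13)&(abs(P[...,1]-.246)<.075)
Q=P[box&(P[...,2]>.05)&(P[...,2]<.085)]
Q=Q[abs((Q-CR)@A)<.06]; c,a,e=fit_axis(Q); a*=np.sign(a@A)
print(c,a,e,(c-CR)@A,np.degrees(np.arctan2(a[1],a[0])))
hsv=cv2.cvtColor(p,cv2.COLOR_RGB2HSV)
W=box&(P[...,2]>.064)&(hsv[...,1]<60)&(abs((P-CR)@A)<.04); print("band",W.sum(),np.median((P[W]-CR)@A))
J=(P[...,2]>.07)&(P[...,2]<.09)&(abs(P[...,1]-.35)<.05)&(abs(P[...,0]-.51)<.05); print("jar",np.nanpercentile(P[J],[2,98],axis=0) if J.any() else 0)
Rt=frame(-Z,np.cross(-Z,a)); g=CR+A*.025; g=c+a*((g-c)@a); g[2]=.050; print(g);plan(g,Rt,6)
E
python3 w.py
```

```text
3.15 [0.48719772 0.26661325 0.17904538] [3.14019463e+00 3.17346952e-04 2.75340757e+00] 0.06980279672949731
[0.50545092 0.25313439 0.04332299] [-0.92651749  0.37625023 -0.00105235] 0.0005946015460581296 0.005099967610757708 157.8983814214038
band 9678 0.03396083310706568
jar [[0.49017149 0.33857706 0.07267709]
 [0.53537781 0.38338053 0.08102568]]
[0.48701003 0.26062307 0.05      ]
n 6 dp [-0.0003, -0.001, 0.0215] rot [0.01, 0.0, -0.02] | mm 21.5
```

Request:
carry_out([
  {"dp":[0,-0.001,0.03],"rotation":[0,0,0]},
  {"dp":[0,0,0.03],"rotation":[0,0,0]},
  {"dp":[0,0,0.03],"rotation":[0,0,0]},
  {"dp":[0,0,0.025],"rotation":[0,0,0]},
  {"dp":[0,0,0.0145],"rotation":[0,0,0]},
  {"dp":[0,0,0],"rotation":[0,0,0]},
])

```text
t: 3.9
eef_pos: [0.4865, 0.258, 0.05]
ee_rot: [-3.14, -0.001, 2.751]
force: [0.2, -0.1, 0.5]
width: 0.0698
gripper_force: 0.0
```

Request:
carry_out([
  {"dp":[0,0,0],"rotation":[0,0,0]},
  {"dp":[0,0,0],"rotation":[0,0,0]},
  {"dp":[0,0,0],"rotation":[0,0,0]},
  {"dp":[0,0,0],"rotation":[0,0,0]},
  {"dp":[0,0,0],"rotation":[0,0,0]},
], grip=0.04, force=55)

```text
t: 4.53
eef_pos: [0.4868, 0.2585, 0.0508]
ee_rot: [3.141, 0.0, 2.751]
force: [-0.7, 0.0, -0.6]
width: 0.0399
gripper_force: 0.0
```

```bash
python3 - <<'E'
from h import *
p,P=cloud("wrist");q,_=vision.grab_frame("top")
o=np.hstack([cv2.resize(p,(480,360)),cv2.resize(q[130:310,120:300],(320,320))[:,:,:].copy() if 0 else cv2.resize(q[130:310,120:280],(320,360))]);save("w2",o)
print(readout.get_state())
E
```

```text
{'t': 4.625, 'q': array([ 8.43552808e-01,  3.20132375e-01, -4.66720411e-01,  2.04589504e-05,
       -7.83882210e-01, -2.80465358e+00]), 'qd': array([-0.00152687,  0.00038573, -0.00048059, -0.00178267, -0.00030948,
       -0.00050765]), 'joint_efforts': array([-1.13676822e-03, -4.79361999e+01,  2.19596028e+01,  5.15463218e+00,
       -6.24308665e-02,  5.40390346e-07]), 'eef_pos': array([0.48677836, 0.25845243, 0.05070554]), 'ee_rot': array([3.14153955e+00, 3.39094732e-05, 2.75130270e+00]), 'force': array([ 0.33190363,  0.15360941, -0.47382685]), 'moment': array([-0.04363528, -0.05655834,  0.03518721]), 'gripper_force': 0.0, 'width': 0.03984670365714731}
```

View pics/w2.png

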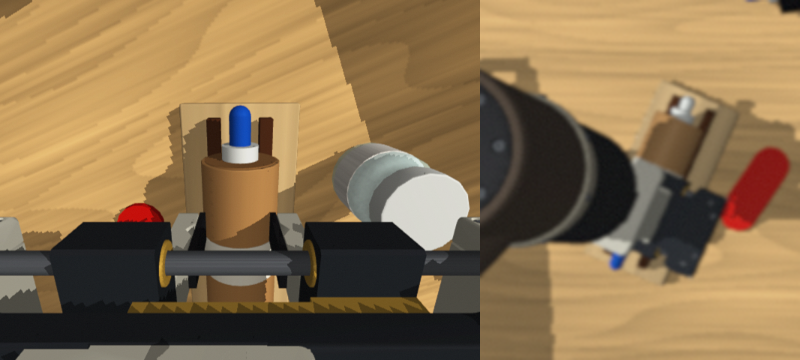

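```bash
python3 - <<'E'
from h import *
s=readout.get_state();p,P=cloud("wrist")
T=(P-s["eef_pos"])@rot(s["ee_rot"])
for v in (285,300,320,340,350,370,390):
    print(v,[(u,*np.round(T[v,u]*1000).astype(int)) for u in range(200,440,14)])
E
```

```text
285 [(200, np.int64(-19), np.int64(-75), np.int64(45)), (214, np.int64(-21), np.int64(-67), np.int64(50)), (228, np.int64(-22), np.int64(-58), np.int64(51)), (242, np.int64(10), np.int64(-34), np.int64(-18)), (256, np.int64(10), np.int64(-27), np.int64(-17)), (270, np.int64(8), np.int64(-21), np.int64(-14)), (284, np.int64(7), np.int64(-15), np.int64(-12)), (298, np.int64(10), np.int64(-8), np.int64(-17)), (312, np.int64(11), np.int64(-2), np.int64(-18)), (326, np.int64(11), np.int64(5), np.int64(-19)), (340, np.int64(10), np.int64(11), np.int64(-16)), (354, np.int64(8), np.int64(18), np.int64(-14)), (368, np.int64(3), np.int64(26), np.int64(-2)), (382, np.int64(10), np.int64(30), np.int64(-17)), (396, np.int64(-22), np.int64(53), np.int64(51)), (410, np.int64(-22), np.int64(62), np.int64(51)), (424, np.int64(-22), np.int64(71), np.int64(51)), (438, np.int64(-22), np.int64(80), np.int64(51))]
300 [(200, np.int64(38), np.int64(-29), np.int64(-86)), (214, np.int64(38), np.int64(-26), np.int64(-86)), (228, np.int64(-33), np.int64(-59), np.int64(50)), (242, np.int64(10), np.int64(-31), n
[... 4692 characters left out ...]
), np.int64(-32), np.int64(39)), (284, np.int64(-54), np.int64(-17), np.int64(-10)), (298, np.int64(-49), np.int64(-9), np.int64(-16)), (312, np.int64(-47), np.int64(-2), np.int64(-18)), (326, np.int64(-48), np.int64(5), np.int64(-18)), (340, np.int64(-47), np.int64(12), np.int64(-18)), (354, np.int64(-53), np.int64(20), np.int64(-11)), (368, np.int64(-96), np.int64(36), np.int64(39)), (382, np.int64(-11), np.int64(24), np.int64(-60)), (396, np.int64(5), np.int64(24), np.int64(-80)), (410, np.int64(16), np.int64(24), np.int64(-93)), (424, np.int64(24), np.int64(25), np.int64(-102)), (438, np.int64(24), np.int64(28), np.int64(-102))]<stdin>:5: RuntimeWarning: invalid value encountered in cast
```

Request:
carry_out([
  {"dp":[0,0,0],"rotation":[0,0,0]},
  {"dp":[0,0,0],"rotation":[0,0,0]},
  {"dp":[0,0,0],"rotation":[0,0,0]},
], grip=0.0, force=55)

```text
t: 5.05
eef_pos: [0.4889, 0.2599, 0.0545]
ee_rot: [3.138, 0.003, 2.753]
force: [-9.4, -3.3, 42.7]
width: 0.0161
gripper_force: 28.9
```

```bash
python3 - <<'E'
from h import *
s=readout.get_state();print(s["width"],s["gripper_force"],s["force"])
p,P=cloud("wrist");T=(P-s["eef_pos"])@rot(s["ee_rot"])
# finger front faces near x~10, z -25..-10
m=(abs(T[...,0]-10)<2)&(T[...,2]>-45)&(T[...,2]<-10)&(abs(T[...,1])*1e3<60)
T=T*1e3
m=(abs(T[...,0]-10)<2.5)&(T[...,2]>-45)&(abs(T[...,1])<60)
for lo in range(-45,30,8):
    k=m&(T[...,2]>lo)&(T[...,2]<lo+8); y=T[k][:,1]; print(lo,k.sum(),np.round(np.percentile(y[y<0],[2,98])) if (y<0).any() else 0,np.round(np.percentile(y[y>0],[2,98])) if (y>0).any() else 0)
k=(abs(T[...,0]-45)<3)&(T[...,2]<40)&(abs(T[...,1])<32);q=T[k][:,1:]
f=least_squares(lambda a:np.hypot(q[:,0]-a[0],q[:,1]-a[1])-a[2],[0,7,26],loss="soft_l1");print(f.x,len(q))
save("w3",p)
E
```

```text
0.01605151377290691 28.888469338417053 [-9.35099971 -3.27864184 42.65538482]
-45 376 [-17.  -8.] [ 8. 17.]
-37 479 [-18.  -8.] [ 8. 18.]
-29 585 [-23.  -8.] [ 9. 24.]
-21 621 [-22.  -0.] [ 0. 23.]
-13 459 [-20.  -4.] [ 7. 20.]
-5 125 [-24. -20.] [20. 24.]
3 10 [-26. -24.] [25. 26.]
11 0 0 0
19 0 0 0
27 0 0 0
[-0.25971837 21.81742948 21.51777783] 1002
```

View pics/w3.png

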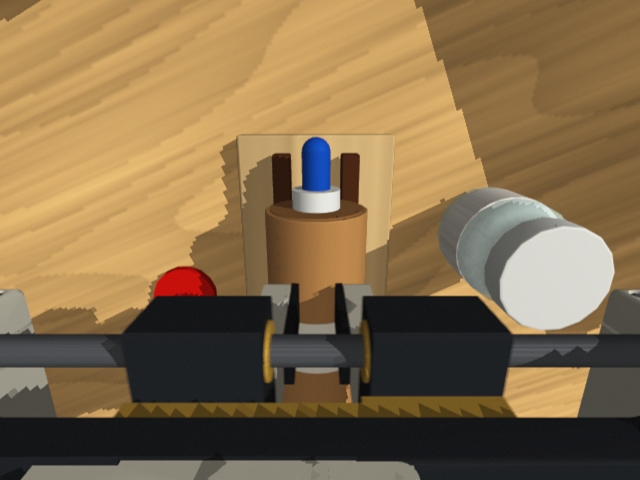

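Picture w3 shows the closed fingers sitting on top of the roll, with their tips at about (290,290) and (342,290). By the camera depth the tips are about 16 mm behind the reported TCP, not 25 mm ahead of it. I'll open, go down carefully and re-check.

Request:
carry_out([
  {"dp":[0,0,0],"rotation":[0,0,0]},
  {"dp":[0,0,0],"rotation":[0,0,0]},
  {"dp":[0,0,0],"rotation":[0,0,0]},
  {"dp":[0,0,0],"rotation":[0,0,0]},
], grip=0.07)

```text
t: 5.6
eef_pos: [0.4897, 0.2608, 0.0551]
ee_rot: [3.136, 0.004, 2.754]
force: [-2.4, -3.5, 25.1]
width: 0.0466
gripper_force: 11.5
```

```bash
python3 - <<'E'
from h import *
s=readout.get_state();print(s["width"],s["gripper_force"],s["force"],s["eef_pos"])
f,cx,cy,o,Aa=cam("scene")
p,P=cloud("wrist");T=1e3*(P-s["eef_pos"])@rot(s["ee_rot"])
# tips: finger front faces
m=(abs(T[...,0]-10)<2.5)&(abs(abs(T[...,1])-45)<9); z=T[m][:,2];print("finger z",np.percentile(z,[5,50,95,99]) if len(z) else 0,len(z))
k=(abs(T[...,0]-35)<8)&(abs(T[...,1])<24)&(T[...,2]<15)&(T[...,2]>-30);q=T[k][:,1:]
g=least_squares(lambda a:np.hypot(q[:,0]-a[0],q[:,1]-a[1])-a[2],[0,7,26],loss="soft_l1");print("roll circle",g.x,len(q))
p,P=cloud("scene"); 
B=(abs(P[...,0]-.487)<.09)&(abs(P[...,1]-.26)<.1)&(P[...,2]>.02)&(P[...,2]<.4)
save("s4",cv2.resize(p[150:310,300:500],(800,640))[:600])
T=1e3*(P-s["eef_pos"])@rot(s["ee_rot"])
m=B&(abs(T[...,0])<14)&(abs(T[...,1])<100)
for lo in range(-130,40,10):
    k=m&(T[...,2]>lo)&(T[...,2]<=lo+10)
    if k.sum():print(lo,k.sum(),np.round(np.percentile(T[k][:,1],[2,98])))
E
```

```text
0.046599180474318144 11.508029401302338 [-2.4419596  -3.49447513 25.05051703] [0.48967126 0.26076904 0.05510921]
finger z [-46.99149845 -25.83853972  55.93438087  56.53878417] 821
roll circle [-6.99963051  0.79018869 18.20886384] 3525
-130 165 [-97.  93.]
-120 135 [-97.  92.]
-110 54 [27. 56.]
-100 21 [28. 56.]
-80 1 [27. 27.]
-70 3 [-26.  27.]
-60 15 [-30.  27.]
-50 33 [-44.  39.]
-40 30 [-43.  62.]
-30 84 [-42. 100.]
-20 152 [-32.  96.]
-10 56 [-36.  96.]
0 56 [-38.  99.]
10 31 [ 28. 100.]
20 29 [19. 98.]
30 15 [17. 91.]
```

View pics/s4.png

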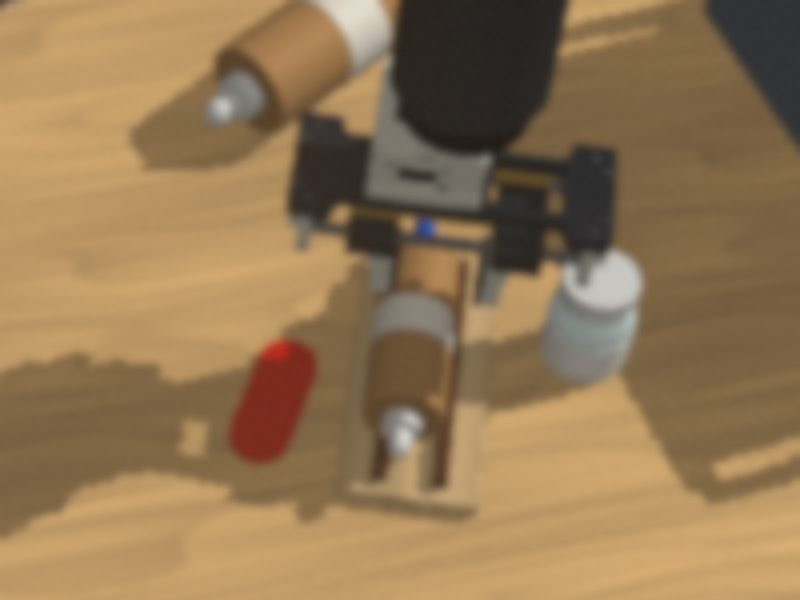

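Request:
carry_out([
  {"dp":[0,0,0],"rotation":[0,0,0]},
  {"dp":[0,0,0],"rotation":[0,0,0]},
  {"dp":[0,0,0],"rotation":[0,0,0]},
  {"dp":[0,0,0],"rotation":[0,0,0]},
], grip=0.07)

```text
t: 6.2
eef_pos: [0.4866, 0.2583, 0.0503]
ee_rot: [-3.141, -0.0, 2.751]
force: [0.7, -1.4, 0.5]
width: 0.0699
gripper_force: 0.0
```

```bash
cat > m.py <<'E'
from h import *
s=readout.get_state();print(s["width"],s["gripper_force"],s["force"],s["eef_pos"])
p,P=cloud("wrist");T=1e3*(P-s["eef_pos"])@rot(s["ee_rot"])
np.savez("c_w",p=p,P=P,T=T)
m=(abs(T[...,0]-10)<2.5)&(abs(T[...,1])<60)&(T[...,2]<30)
for lo in range(-60,30,6):
    k=m&(T[...,2]>lo)&(T[...,2]<=lo+6); y=T[k][:,1]; print(lo,k.sum(),np.round(np.percentile(y[y<0],[2,98])) if (y<0).any() else 0,np.round(np.percentile(y[y>0],[2,98])) if (y>0).any() else 0)
for x in (20,35,50):
  k=(abs(T[...,0]-x)<4)&(abs(T[...,1])<30)&(T[...,2]<12)&(T[...,2]>-40);q=T[k][:,1:]
  g=least_squares(lambda a:np.hypot(q[:,0]-a[0],q[:,1]-a[1])-26,[0,7],loss="soft_l1");print(x,"roll circle",g.x,len(q))
E
python3 m.py
```

```text
0.06994303691122092 0.0 [ 0.67957873 -1.44775533  0.5045559 ] [0.48656599 0.25832613 0.05031075]
-60 425 [-50. -35.] [36. 50.]
-54 867 [-52. -35.] [35. 52.]
-48 756 [-52. -35.] [35. 53.]
-42 536 [-51. -35.] [35. 51.]
-36 612 [-50. -35.] [35. 51.]
-30 503 [-50. -17.] [35. 51.]
-24 1110 [-49.  -1.] [ 0. 51.]
-18 352 [-49. -28.] [ 2. 49.]
-12 97 [-37. -34.] [ 8. 11.]
-6 11 0 [11. 12.]
0 7 0 [13. 13.]
6 0 0 0
12 0 0 0
18 0 0 0
24 133 0 [17. 26.]
20 roll circle [-13.20154554   2.96342245] 1548
35 roll circle [-13.63174457   3.90488905] 2624
50 roll circle [-14.23134417  21.9222899 ] 765
```

Request:
carry_out([
  {"dp":[0,0,-0.04],"rotation":[0,0,0]},
  {"dp":[0,0,-0.04],"rotation":[0,0,0]},
  {"dp":[0,0,-0.03],"rotation":[0,0,0]},
  {"dp":[0,0,0],"rotation":[0,0,0]},
])

```text
t: 6.75
eef_pos: [0.4879, 0.2595, 0.1632]
ee_rot: [3.137, 0.002, 2.752]
force: [-0.0, -0.6, -1.6]
width: 0.0697
gripper_force: 0.0
```

```bash
python3 w.py; cp pics/w1.png pics/w5.png
```

```text
6.8 [0.48703076 0.25889015 0.1614979 ] [3.13956901e+00 5.50233438e-04 2.75129739e+00] 0.06997959455769083
[0.49905787 0.23898119 0.04745098] [-9.25031489e-01  3.79889722e-01 -7.36885906e-04] 0.0005665992143131353 0.0056353178992140755 157.673141647236
band 10699 0.03226482432478759
jar [[0.49002482 0.33846208 0.07243592]
 [0.53524299 0.3834102  0.08092634]]
[0.48114377 0.24633811 0.05      ]
n 6 dp [0.0001, -0.0023, 0.0186] rot [0.02, 0.01, -0.01] | mm 18.7
```

View pics/w5.png

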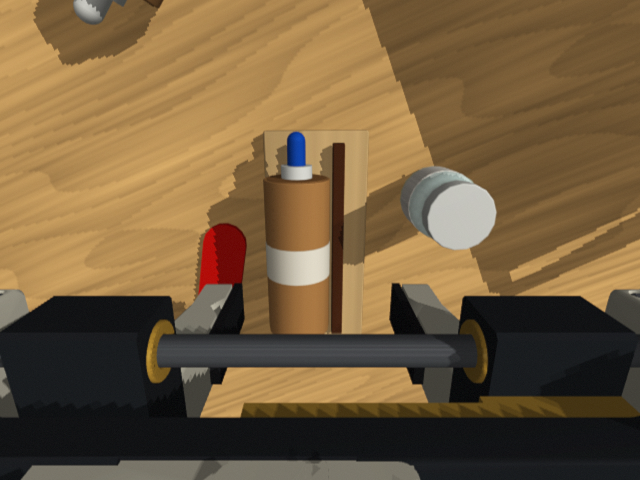

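```bash
python3 - <<'E'
from h import *
D=np.load("c_w.npz");p,P=D["p"],D["P"]
hsv=cv2.cvtColor(p,cv2.COLOR_RGB2HSV).astype(int)
c=np.array([.49906,.23898,.0475]);a=np.array([-.92503,.37989,0]);n=np.array([.38,.925,0])
q=P-c;t=q@a;l=q@n
M=(abs(l)<.012)&(P[...,2]>.062)&(P[...,2]<.08)&(abs(t)<.08)
W=M&(hsv[...,1]<80); print("band",np.percentile(t[W],[2,50,98]),"paper",np.percentile(t[M],[0.5,99.5]))
ctr=c+a*np.median(t[W]); print("ctr",ctr)
g=ctr+.025*a; g[2]=.075; Rt=frame(-Z,np.cross(-Z,a)); s=readout.get_state(); print(s["eef_pos"]); plan(g,Rt,1,s)
E
```

```text
band [-0.0215804  -0.00767441  0.00553182] paper [-0.06489829  0.05697057]
ctr [0.50615906 0.23606457 0.0475    ]
[0.48703076 0.25889015 0.1614979 ]
n 1 dp [-0.0013, -0.014, 0.0865] rot [0.12, 0.03, -0.04] | mm 87.6
```

Request:
carry_out([
  {"dp":[-0.0013,-0.014,0],"rotation":[0,0,0]},
  {"dp":[0,0,0.04],"rotation":[0,0,0]},
  {"dp":[0,0,0.04],"rotation":[0,0,0]},
  {"dp":[0,0,0.03],"rotation":[0,0,0]},
  {"dp":[0,0,0.02],"rotation":[0,0,0]},
  {"dp":[0,0,0.01],"rotation":[0,0,0]},
  {"dp":[0,0,0.006],"rotation":[0,0,0]},
  {"dp":[0,0,0],"rotation":[0,0,0]},
])

```text
t: 7.8
eef_pos: [0.4826, 0.2449, 0.0147]
ee_rot: [-3.141, -0.0, 2.751]
force: [0.0, 0.9, 0.3]
width: 0.07
gripper_force: 0.0
```

```bash
python3 m.py
```

```text
0.0700243663749292 0.0 [0.01748699 0.90332293 0.33815237] [0.48261812 0.24486067 0.01466723]
-60 922 [-49.  -1.] [ 1. 50.]
-54 1195 [-51. -14.] [16. 52.]
-48 902 [-52. -20.] [22. 53.]
-42 544 [-51. -35.] [25. 51.]
-36 620 [-50. -35.] [35. 51.]
-30 501 [-50. -35.] [35. 51.]
-24 432 [-50. -35.] [35. 51.]
-18 129 [-50. -35.] [35. 50.]
-12 142 0 [32. 40.]
-6 6 0 [36. 40.]
0 320 0 [43. 60.]
6 0 0 0
12 412 [-60. -35.] 0
18 0 0 0
24 0 0 0
20 roll circle [  0.91550835 -31.54479702] 8
35 roll circle [  0.92049078 -10.54703182] 733
50 roll circle [  1.12733853 -13.37422446] 2196
```

Request:
carry_out([
  {"dp":[0,0,0],"rotation":[0,0,0]},
  {"dp":[0,0,0],"rotation":[0,0,0]},
  {"dp":[0,0,0],"rotation":[0,0,0]},
  {"dp":[0,0,0],"rotation":[0,0,0]},
  {"dp":[0,0,0],"rotation":[0,0,0]},
], grip=0.03, force=55)

```text
t: 8.48
eef_pos: [0.4829, 0.2452, 0.0151]
ee_rot: [3.141, 0.0, 2.751]
force: [-2.1, -0.2, 5.8]
width: 0.0509
gripper_force: 55.0
```

Request:
carry_out([
  {"dp":[0,0,-0.01],"rotation":[0,0,0]},
  {"dp":[0,0,-0.03],"rotation":[0,0,0]},
  {"dp":[0,0,-0.05],"rotation":[0,0,0]},
  {"dp":[0,0,-0.05],"rotation":[0,0,0]},
  {"dp":[0,0,-0.05],"rotation":[0,0,0]},
  {"dp":[0,0,-0.05],"rotation":[0,0,0]},
  {"dp":[0,0,0],"rotation":[0,0,0]},
])

```text
t: 9.35
eef_pos: [0.4841, 0.246, 0.2593]
ee_rot: [3.135, 0.003, 2.752]
force: [0.2, 0.6, -3.7]
width: 0.0509
gripper_force: 55.0
```

```bash
cat > held.py <<'E'
from h import *
# roll pose in tool frame from wrist camera, while held
s=readout.get_state();p,P=cloud("wrist");T=(P-s["eef_pos"])@rot(s["ee_rot"])
print(s["t"],s["width"],s["gripper_force"],s["force"],s["eef_pos"])
hsv=cv2.cvtColor(p,cv2.COLOR_RGB2HSV).astype(int)
M=(abs(T[...,1])<.03)&(abs(T[...,2]+.035)<.04)&(T[...,0]>.012)&(T[...,0]<.12)
br=M&(hsv[...,0]<20)&(hsv[...,1]>90)&(hsv[...,2]>40)
Q=T[br]; c,a,e=fit_axis(Q); a*=np.sign(a[0]); print("axis at x=.02",c+a*(.02-c[0])/a[0],"dir",a,"rms",e,len(Q),"paper x end",np.percentile((Q-c)@a,99.5)+c[0])
b=M&(hsv[...,0]>105)&(hsv[...,0]<130)&(hsv[...,1]>120); t=(T[b]-c)@a
print("blue tip along axis, from c:",np.percentile(t,[1,99.5])," => centre x", c[0]+np.percentile(t,99.5)-.1)
E
python3 held.py
```

```text
9.35 0.05091888017904464 54.99863684177399 [ 0.23327414  0.55775589 -3.74267375] [0.48409709 0.24600562 0.25927688]
axis at x=.02 [ 0.02        3.09407491 -0.06590211] dir [ 0.00391401 -0.99998504 -0.00382101] rms 0.008010710183867115 11718 paper x end 0.05615147935036463
blue tip along axis, from c: [-0.00661068  0.00660035]  => centre x -0.06129018378706152
```

```bash
sed -i 's/def fit_axis(Q,r=.026,seed=None):/def fit_axis(Q,r=.026,seed=None):\n    seed=None if seed is None else np.array(seed)/; s/d=v\[:,-1\]$/d=v[:,-1] if seed is None else seed/' h.py
sed -i 's/fit_axis(Q)/fit_axis(Q,seed=[1.,0,0])/' held.py
sed -i "s/c\[2\]-.02,np/c[2]+(-.02 if seed is None else .02),np/" h.py
python3 held.py
```

```text
9.4 0.05096922229495434 54.99874949455261 [-0.65160517  0.45335094 -3.87385112] [0.48278347 0.24532559 0.25637816]
axis at x=.02 [ 0.02        0.00018998 -0.03226904] dir [9.97379646e-01 3.07294379e-04 7.23446450e-02] rms 0.003117587978976382 11717 paper x end 0.04057007768900828
blue tip along axis, from c: [0.02049224 0.0449528 ]  => centre x -0.026486132712194327
```

```bash
cat >> held.py <<'E'
D=T
Q=T[br&(T[...,2]<-.042)&(abs(T[...,1])<.02)&(T[...,0]<.036)]; c,a,e=fit_axis(Q,seed=[1.,0,0]); print("axis2",c+a*(.02-c[0])/a[0],a*np.sign(a[0]),e,len(Q))
Q=T[b]; c2,a2,e=fit_axis(Q,r=.007,seed=[1.,0,0]); q=np.median(Q,0); print("blue",c2,a2,e,np.percentile(Q,[2,98],axis=0))
E
python3 held.py|tail -3
```

```text
axis2 [ 0.02        0.00016453 -0.03223694] [ 0.99999502 -0.00173801 -0.00263346] 0.0004962473059769599 6854
blue [ 0.06122441  0.00011807 -0.03237896] [0.99796677 0.00205105 0.06370331] 0.0008577345476513295 [[ 0.04990973 -0.00600912 -0.04051655]
 [ 0.07298182  0.0066826  -0.03436177]]
```

```bash
cat >> h.py <<'E'
RC=np.array([-.0265,0,-.0322])
def ins(theta,tip_y,tip_z,a=22,x=0):
    th,al=np.radians(theta),np.radians(a)
    u=np.cos(th)*DY+np.sin(th)*Z; v=-np.sin(th)*DY+np.cos(th)*Z
    y=DX*np.cos(al)+v*np.sin(al); z=DX*np.sin(al)-v*np.cos(al)
    Rt=np.stack([u,y,z],1); tip=DO+DX*x+DY*tip_y+Z*tip_z
    return tip-Rt@(RC+[-.093,0,0]),Rt
E
python3 - <<'E'
from h import *
s=readout.get_state();p,P=cloud("wrist");T=1e3*(P-s["eef_pos"])@rot(s["ee_rot"])
for lo in range(60,110,6):
  for sg in(1,-1):
    k=(sg*T[...,1]>lo)&(sg*T[...,1]<=lo+6)&(abs(T[...,0])<80)&(T[...,2]<0)
    if k.any(): print(sg*lo,k.sum(),np.round(np.percentile(T[k],[1,99],axis=0)).tolist())
pt,Rt=ins(18,-.070,.190); print(pt); p0=s["eef_pos"]
# mid waypoint above, at height, rotate en route
m=np.array([.55,.0,.30])
w=R.from_matrix(rot(s["ee_rot"]).T@Rt); Rm=rot(s["ee_rot"])@R.from_rotvec(w.as_rotvec()/2).as_matrix(); print(w.magnitude()*57.3)
plan(m,Rm,8,s); plan(pt,Rt,8,p0=m,R0=Rm)
E
```

```text
60 413 [[22.0, 60.0, -117.0], [37.0, 66.0, -94.0]]
-60 261 [[24.0, -66.0, -115.0], [31.0, -60.0, -95.0]]
66 790 [[24.0, 66.0, -97.0], [32.0, 72.0, -91.0]]
-66 810 [[24.0, -72.0, -97.0], [32.0, -66.0, -90.0]]
72 759 [[24.0, 72.0, -97.0], [32.0, 78.0, -90.0]]
-72 523 [[24.0, -77.0, -97.0], [32.0, -72.0, -90.0]]
78 4128 [[2.0, 79.0, -96.0], [38.0, 82.0, -79.0]]
-78 3770 [[-3.0, -82.0, -94.0], [38.0, -79.0, -79.0]]
84 52 [[37.0, 84.0, -83.0], [39.0, 87.0, -80.0]]
-84 9 [[37.0, -85.0, -81.0], [38.0, -84.0, -80.0]]
[ 0.54391639 -0.21709585  0.19853343]
94.97319270559926
n 8 dp [-0.0275, -0.0166, -0.0083] rot [-1.96, -0.17, 5.6] | mm 33.2
n 8 dp [-0.0294, -0.0052, 0.0064] rot [-1.96, -0.17, 5.6] | mm 30.6
```

```bash
python3 - <<'E'
from h import *
s=readout.get_state(); print(s["eef_pos"],s["q"])
Rt=frame(-Z,np.cross(-Z,A)); pt=CR-Rt@RC; pt[2]=.0128
plan(pt,Rt,6,s)
E
```

```text
[0.48172252 0.24435695 0.25314645] [ 8.31914108e-01  1.13812094e-01 -2.21129665e-01 -7.18046295e-04
 -1.23856174e+00 -2.79306128e+00]
n 6 dp [0.0004, 0.0027, 0.0401] rot [-0.02, -0.01, -0.01] | mm 40.2
```

Request:
carry_out([
  {"dp":[0.001,0.006,0.05],"rotation":[0,0,0]},
  {"dp":[0.001,0.006,0.05],"rotation":[0,0,0]},
  {"dp":[0,0.004,0.05],"rotation":[0,0,0]},
  {"dp":[0,0,0.05],"rotation":[0,0,0]},
  {"dp":[0,0,0.03],"rotation":[0,0,0]},
  {"dp":[0,0,0.0095],"rotation":[0,0,0]},
  {"dp":[0,0,0],"rotation":[0,0,0]},
])

```text
t: 10.42
eef_pos: [0.4867, 0.2603, 0.0147]
ee_rot: [-3.14, -0.0, 2.751]
force: [-0.0, 0.1, -1.9]
width: 0.0507
gripper_force: 55.0
```

Request:
carry_out([
  {"dp":[0,0,0],"rotation":[0,0,0]},
  {"dp":[0,0,0],"rotation":[0,0,0]},
  {"dp":[0,0,0],"rotation":[0,0,0]},
], grip=0.07)

```text
t: 10.8
eef_pos: [0.4873, 0.261, 0.0162]
ee_rot: [3.14, 0.001, 2.751]
force: [-0.3, 0.1, -1.3]
width: 0.0692
gripper_force: 0.0
```

Request:
carry_out([
  {"dp":[0,0,-0.03],"rotation":[0,0,0]},
  {"dp":[0,0,-0.05],"rotation":[0,0,0]},
  {"dp":[0,0,-0.04],"rotation":[0,0,-10]},
  {"dp":[0,0,0],"rotation":[0,0,-10]},
  {"dp":[0,0,0],"rotation":[0,0,-10]},
  {"dp":[0,0,0],"rotation":[0,0,-10]},
  {"dp":[0,0,0],"rotation":[0,0,-10]},
  {"dp":[0,0,0],"rotation":[0,0,-10]},
])

```text
t: 11.8
eef_pos: [0.4869, 0.2606, 0.1357]
ee_rot: [3.141, 0.001, -2.479]
force: [0.2, -0.5, 0.4]
width: 0.0698
gripper_force: 0.0
```

Request:
carry_out([
  {"dp":[0,0,0],"rotation":[0,0,-10]},
  {"dp":[0,0,0],"rotation":[0,0,-10]},
  {"dp":[0,0,0],"rotation":[0,0,-10]},
  {"dp":[0,0,0],"rotation":[0,0,-10]},
  {"dp":[0,0,0],"rotation":[0,0,-10]},
  {"dp":[0,0,0],"rotation":[0,0,-10]},
  {"dp":[0,0,0],"rotation":[0,0,-10]},
  {"dp":[0,0,0],"rotation":[0,0,-10]},
])

```text
t: 12.8
eef_pos: [0.4869, 0.2606, 0.1357]
ee_rot: [-3.141, 0.0, -1.083]
force: [0.8, 0.6, 0.4]
width: 0.0704
gripper_force: 0.0
```

Request:
carry_out([
  {"dp":[0,0,0],"rotation":[0,0,-10]},
  {"dp":[0,0,0],"rotation":[0,0,-10]},
  {"dp":[0,0,0],"rotation":[0,0,-10]},
  {"dp":[0,0,0],"rotation":[0,0,-10]},
  {"dp":[0,0,0],"rotation":[0,0,0]},
])

```text
t: 13.42
eef_pos: [0.4869, 0.2606, 0.1356]
ee_rot: [-3.141, -0.0, -0.391]
force: [0.3, -0.0, 0.1]
width: 0.0699
gripper_force: 0.0
```

```bash
cat > w2.py <<'E'
from h import *
s=readout.get_state();p,P=cloud("wrist");np.savez("c_w",p=p,P=P)
print(s["t"],s["eef_pos"],s["ee_rot"],s["q"])
hsv=cv2.cvtColor(p,cv2.COLOR_RGB2HSV).astype(int)
n=np.array([.38,.925,0]);q=P-CR
M=(abs(q@A)<.06)&(abs(q@n)<.03)&(P[...,2]>.052)&(P[...,2]<.085)
c,a,e=fit_axis(P[M]);a*=np.sign(a@A);n=np.cross(Z,a);q=P-c
M=(abs(q@a)<.09)&(abs(q@n)<.012)&(P[...,2]>.062)&(P[...,2]<.085);t=q@a
W=M&(hsv[...,1]<80); print(c,a,e,"band",np.percentile(t[W],[2,50,98]),"paper",np.percentile(t[M],[.5,99.5]))
ctr=c+a*np.percentile(t[W],[2,98]).mean();print("ctr",ctr)
g=ctr+.027*a;g[2]=.0125;Rt=frame(-Z,np.cross(Z,a));plan(g,Rt,1,s)
E
python3 w2.py
```

```text
13.425 [0.48692409 0.26059781 0.13561646] [-3.14087982e+00 -2.42675971e-04 -3.91495696e-01] [ 8.46081589e-01  2.23123440e-01 -3.69734579e-01 -4.62255236e-06
 -9.77185307e-01  3.33221712e-01]
[0.51596425 0.24896867 0.04327394] [-9.26228513e-01  3.76962459e-01  2.14895858e-04] 0.0005759777139384731 band [-0.0082376   0.00522612  0.01912061] paper [-0.05960327  0.06947117]
ctr [0.51092417 0.25101991 0.04327511]
n 1 dp [-0.0012, -0.0001, 0.1231] rot [-0.04, -0.01, -0.29] | mm 123.1
```

Roll is back between the battens, on axis. Grasp it in the half-turned orientation.

Request:
carry_out([
  {"dp":[-0.001,0,0.04],"rotation":[0,0,-0.3]},
  {"dp":[0,0,0.04],"rotation":[0,0,0]},
  {"dp":[0,0,0.025],"rotation":[0,0,0]},
  {"dp":[0,0,0.016],"rotation":[0,0,0]},
  {"dp":[0,0,0],"rotation":[0,0,0]},
])

```text
t: 14.1
eef_pos: [0.4856, 0.2605, 0.0134]
ee_rot: [3.14, 0.001, -0.387]
force: [0.2, -0.5, 0.9]
width: 0.0699
gripper_force: 0.0
```

Request:
carry_out([
  {"dp":[0,0,0],"rotation":[0,0,0]},
  {"dp":[0,0,0],"rotation":[0,0,0]},
  {"dp":[0,0,0],"rotation":[0,0,0]},
  {"dp":[0,0,0],"rotation":[0,0,0]},
], grip=0.03, force=55)

```text
t: 14.6
eef_pos: [0.4861, 0.2609, 0.0151]
ee_rot: [-3.141, -0.0, -0.385]
force: [-1.5, -2.3, 7.1]
width: 0.0512
gripper_force: 55.0
```

Request:
carry_out([
  {"dp":[0,0,-0.02],"rotation":[0,0,0]},
  {"dp":[0,0,-0.05],"rotation":[0,0,0]},
  {"dp":[0,0,-0.05],"rotation":[0,0,0]},
  {"dp":[0,0,-0.05],"rotation":[0,0,0]},
  {"dp":[0,0,-0.05],"rotation":[0,0,0]},
  {"dp":[0,0,-0.02],"rotation":[0,0,0]},
  {"dp":[0,0,0],"rotation":[0,0,0]},
])

```text
t: 15.48
eef_pos: [0.4863, 0.2615, 0.2557]
ee_rot: [-3.138, -0.001, -0.385]
force: [-0.5, 0.0, -2.9]
width: 0.051
gripper_force: 55.0
```

```bash
cat > held2.py <<'E'
from h import *
s=readout.get_state();p,P=cloud("wrist");T=(P-s["eef_pos"])@rot(s["ee_rot"])
print(s["t"],s["width"],s["gripper_force"],s["force"],s["eef_pos"],s["q"][5])
hsv=cv2.cvtColor(p,cv2.COLOR_RGB2HSV).astype(int)
M=(abs(T[...,1])<.02)&(T[...,2]<-.040)&(T[...,2]>-.075)&(T[...,0]>.012)&(T[...,0]<.088)
c,a,e=fit_axis(T[M],seed=[1.,0,0]);print("axis at .05",c+a*(.05-c[0])/a[0],a*np.sign(a[0]),e)
W=M&(hsv[...,1]<80)&(T[...,2]<-.052); x=T[W][:,0];print("band x",np.percentile(x,[2,50,98]),"paper end",np.percentile(T[M&(T[...,2]<-.05)][:,0],99.5))
E
python3 held2.py
```

```text
15.475 0.05104445121328535 54.99795913696289 [-0.54912052  0.00945221 -2.86443044] [0.48633561 0.26147459 0.25567481] 0.3376996718351601
axis at .05 [ 0.05       -0.00023431 -0.02782169] [0.99993474 0.00285874 0.01106093] 0.0005432415386914368
band x [0.01337121 0.02747902 0.04037259] paper end 0.08771827251663172
```

```bash
cat >> h.py <<'E'
TIP=np.array([.1200,.0003,-.0271])  # plain tip in tool
def ins2(theta,tip_y,tip_z,a=22,x=0):
    _,Rt=ins(theta,0,0,a); Rt=Rt@np.diag([-1,-1,1.]); Rt=Rt@R.from_rotvec([0,.011,0]).as_matrix()
    return DO+DX*x+DY*tip_y+Z*tip_z-Rt@TIP,Rt
E
python3 - <<'E'
from h import *
s=readout.get_state(); R0=rot(s["ee_rot"])
pt,Rt=ins2(18,-.068,.190); print(pt,(Rt@[-1,0,0]))
w=R.from_matrix(R0.T@Rt).as_rotvec(); print(np.degrees(w))
m=np.array([.55,.0,.30]); Rm=R0@R.from_rotvec(w/2).as_matrix()
plan(m,Rm,8,s); plan(pt,Rt,8,p0=m,R0=Rm)
E
```

```text
[ 0.54322363 -0.21569782  0.20203515] [0.33801022 0.89228326 0.29929865]
[30.70729872  3.29137964 90.08138923]
n 8 dp [0.0285, 0.0186, -0.0085] rot [1.92, 0.21, 5.63] | mm 35.1
n 8 dp [0.0291, 0.0052, 0.0062] rot [1.92, 0.21, 5.63] | mm 30.3
```

Request:
carry_out([
  {"dp":[0.0285,0.0186,-0.0085],"rotation":[1.92,0.21,5.63]},
  {"dp":[0.0285,0.0186,-0.0085],"rotation":[1.92,0.21,5.63]},
  {"dp":[0.0285,0.0186,-0.0085],"rotation":[1.92,0.21,5.63]},
  {"dp":[0.0285,0.0186,-0.0085],"rotation":[1.92,0.21,5.63]},
  {"dp":[0.0285,0.0186,-0.0085],"rotation":[1.92,0.21,5.63]},
  {"dp":[0.0285,0.0186,-0.0085],"rotation":[1.92,0.21,5.63]},
  {"dp":[0.0285,0.0186,-0.0085],"rotation":[1.92,0.21,5.63]},
  {"dp":[0.0285,0.0186,-0.0085],"rotation":[1.92,0.21,5.63]},
])

```text
t: 16.52
eef_pos: [0.5499, -0.001, 0.2985]
ee_rot: [-2.892, 0.075, -1.17]
force: [1.2, -0.4, -1.9]
width: 0.051
gripper_force: 55.0
```

Request:
carry_out([
  {"dp":[0.0291,0.0052,0.0062],"rotation":[1.92,0.21,5.63]},
  {"dp":[0.0291,0.0052,0.0062],"rotation":[1.92,0.21,5.63]},
  {"dp":[0.0291,0.0052,0.0062],"rotation":[1.92,0.21,5.63]},
  {"dp":[0.0291,0.0052,0.0062],"rotation":[1.92,0.21,5.63]},
  {"dp":[0.0291,0.0052,0.0062],"rotation":[1.92,0.21,5.63]},
  {"dp":[0.0291,0.0052,0.0062],"rotation":[1.92,0.21,5.63]},
  {"dp":[0.0291,0.0052,0.0062],"rotation":[1.92,0.21,5.63]},
  {"dp":[0.0291,0.0052,0.0062],"rotation":[1.92,0.21,5.63]},
  {"dp":[0,0,0],"rotation":[0,0,0]},
])

```text
validation failed for argument at $.co...
```

Request:
carry_out([
  {"dp":[0.0291,0.0052,0.0062],"rotation":[1.92,0.21,5.63]},
  {"dp":[0.0291,0.0052,0.0062],"rotation":[1.92,0.21,5.63]},
  {"dp":[0.0291,0.0052,0.0062],"rotation":[1.92,0.21,5.63]},
  {"dp":[0.0291,0.0052,0.0062],"rotation":[1.92,0.21,5.63]},
  {"dp":[0.0291,0.0052,0.0062],"rotation":[1.92,0.21,5.63]},
  {"dp":[0.0291,0.0052,0.0062],"rotation":[1.92,0.21,5.63]},
  {"dp":[0.0291,0.0052,0.0062],"rotation":[1.92,0.21,5.63]},
  {"dp":[0.0291,0.0052,0.0062],"rotation":[1.92,0.21,5.63]},
])

```text
t: 17.52
eef_pos: [0.5424, -0.2159, 0.2003]
ee_rot: [-2.761, 0.303, -1.938]
force: [-0.7, -0.5, -2.1]
width: 0.0512
gripper_force: 55.0
```

Request:
carry_out([
  {"dp":[0,0,0],"rotation":[0,0,0]},
])

```text
t: 17.65
eef_pos: [0.5411, -0.216, 0.1992]
ee_rot: [-2.764, 0.302, -1.938]
force: [0.3, -0.2, -1.9]
width: 0.0508
gripper_force: 55.0
```

```bash
python3 - <<'E'
from h import *
s=readout.get_state();p,P=cloud("wrist");np.savez("c_w3",p=p,P=P);save("w6",p)
print(s["t"],s["eef_pos"],s["ee_rot"],s["q"],s["force"])
pt,Rt=ins2(18,-.068,.190);plan(pt,Rt,1,s)
# plain cheek & plain end in dispenser frame
L=np.stack([(P-DO)@DX,(P-DO)@DY,P[...,2]],-1)*1e3
k=(abs(L[...,2]-90)<6)&(abs(L[...,0])<30)&(L[...,1]<-70)&(L[...,1]>-120);print("cheek top",k.sum(),np.nanpercentile(L[k],[2,50,98],axis=0) if k.any() else 0)
k=(abs(L[...,2]-84)<4)&(L[...,0]>38)&(L[...,0]<84)&(L[...,1]<-70)&(L[...,1]>-120);print("horn top",k.sum(),np.nanpercentile(L[k],[2,50,98],axis=0) if k.any() else 0)
k=(abs(L[...,2]-8)<5)&(L[...,0]<-36)&(abs(L[...,1])<130)&(L[...,0]>-90);print("foot",k.sum(),np.nanpercentile(L[k],[2,50,98],axis=0) if k.any() else 0)
T=(P-s["eef_pos"])@rot(s["ee_rot"])*1e3
hsv=cv2.cvtColor(p,cv2.COLOR_RGB2HSV).astype(int)
k=(abs(T[...,1])<14)&(T[...,0]>95)&(T[...,0]<135)&(abs(T[...,2]+27)<16)
print("pin tool",k.sum(),np.percentile(T[k],[1,50,99],axis=0) if k.any() else 0)
k=(abs(T[...,1])<20)&(T[...,2]<-36)&(T[...,2]>-75)&(T[...,0]>12)&(T[...,0]<88)
c,a,e=fit_axis(T[k]/1e3,seed=[1.,0,0]);print("axis",c,a,e)
E
```

```text
17.65 [ 0.5410678  -0.21596759  0.1992499 ] [-2.76443149  0.30241595 -1.93809045] [-0.21345769  0.03787867 -0.40169407 -0.3318816  -0.72963361 -0.00844515] [ 0.26125983 -0.20225972 -1.91378477]
n 1 dp [-0.0018, -0.0026, -0.0015] rot [0.23, -0.19, -0.23] | mm 3.5
cheek top 0 0
horn top 0 0
foot 5839 [[-56.75088347 -53.50981901   5.55981408]
 [-46.73105504   6.94247595   7.73165133]
 [-36.4514558   99.47321583   9.79087139]]
pin tool 3209 [[ 95.11860912 -11.3711311  -40.26166821]
 [104.07102925  -0.36522021 -34.15523163]
 [117.27108861  10.93823183 -28.97441644]]
axis [ 0.05484178 -0.0003169  -0.02754493] [0.99994049 0.00269077 0.01057259] 0.0005462509878437668
```

View pics/w6.png

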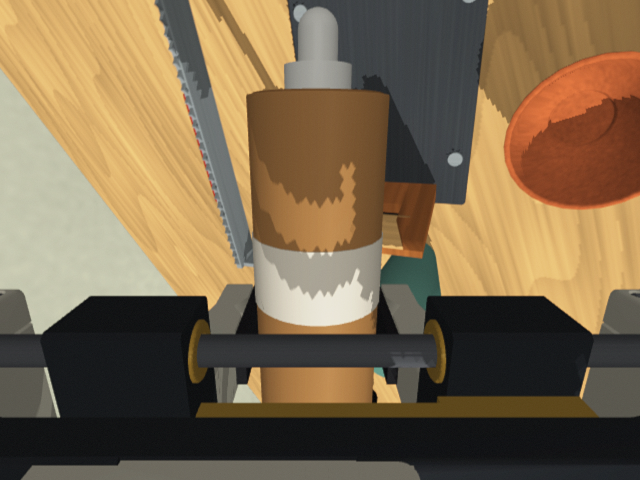

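```bash
python3 - <<'E'
from h import *
D=np.load("c_w3.npz");p,P=D["p"],D["P"];hsv=cv2.cvtColor(p,cv2.COLOR_RGB2HSV).astype(int)
L=np.stack([(P-DO)@DX,(P-DO)@DY,P[...,2]],-1)*1e3
F=(hsv[...,1]<90)&(hsv[...,2]<130)&(abs(L[...,2]-7.5)<5)&(L[...,0]>-75)&(L[...,0]<-36)&(abs(L[...,1])<115)
for y in range(-100,110,15):
    k=F&(abs(L[...,1]-y)<3)
    if k.any(): print(y,np.round([L[k][:,0].min(),np.percentile(L[k][:,0],1)],1))
k=F&(L[...,0]<-40);print("ymax",np.sort(L[k][:,1])[-8:],"z",np.median(L[k][:,2]))
S=(L[...,1]>78)&(L[...,1]<108)&(abs(L[...,0])<45)&(L[...,2]>15)&(L[...,2]<106)&(hsv[...,1]>120)
print("snap cheek",S.sum(),np.percentile(L[S],[1,50,99],axis=0))
E
```

```text
-55 [-56.4 -56.3]
-40 [-56.7 -56.5]
-25 [-56.6 -56.4]
-10 [-56.7 -56.5]
5 [-56.7 -56.5]
20 [-56.7 -56.5]
35 [-56.6 -56.3]
50 [-56.7 -56.5]
65 [-56.7 -56.6]
80 [-56.7 -56.4]
95 [-56.7 -56.6]
ymax [103.48697956 103.66172859 103.74006456 103.93862343 104.26030212
 104.44549677 104.5819571  104.63945472] z 7.7029597341663205
snap cheek 3278 [[-31.29507904  84.08203324  16.05387419]
 [-14.83924477  85.25634565  70.89524924]
 [ 10.21542469 100.22761346 100.62005471]]
```

```bash
cat >> h.py <<'E'
DO=DO+.0025*DX-.0008*DY
E
python3 - <<'E'
from h import *
s=readout.get_state()
a=ins2(18,-.070,.110);b=ins2(18,-.070,.0585);c=ins2(18,-.0925,.0585)
plan(*a,4,s);plan(*b,3,p0=a[0],R0=a[1]);plan(*c,3,p0=b[0],R0=b[1])
E
```

```text
n 4 dp [0.0065, 0.0061, 0.0176] rot [0.04, -0.04, -0.02] | mm 19.7
n 3 dp [0.0051, 0.0061, 0.0152] rot [0.0, 0.0, 0.0] | mm 17.2
n 3 dp [0.0072, -0.0009, -0.0021] rot [0.0, 0.0, 0.0] | mm 7.5
```

Request:
carry_out([
  {"dp":[0.0065,0.0061,0.0176],"rotation":[0.04,-0.04,-0.02]},
  {"dp":[0.0065,0.0061,0.0176],"rotation":[0.04,-0.04,-0.02]},
  {"dp":[0.0065,0.0061,0.0176],"rotation":[0.04,-0.04,-0.02]},
  {"dp":[0.0065,0.0061,0.0176],"rotation":[0.04,-0.04,-0.02]},
  {"dp":[0.0051,0.0061,0.0152],"rotation":[0,0,0]},
  {"dp":[0.0051,0.0061,0.0152],"rotation":[0,0,0]},
  {"dp":[0.0051,0.0061,0.0152],"rotation":[0,0,0]},
  {"dp":[0,0,0],"rotation":[0,0,0]},
])

```text
t: 18.7
eef_pos: [0.546, -0.2191, 0.0714]
ee_rot: [-2.757, 0.304, -1.931]
force: [-1.1, -0.4, -1.2]
width: 0.0512
gripper_force: 55.0
```

```bash
cat > look.py <<'E'
from h import *
s=readout.get_state();p,P=cloud("wrist");np.savez("c_w3",p=p,P=P)
Rs=rot(s["ee_rot"]);tip=s["eef_pos"]+Rs@TIP-DO
print(s["t"],"F",s["force"].round(1),"M",s["moment"].round(2),"tip local",np.round([tip@DX*1e3,tip@DY*1e3,tip[2]*1e3],1),"u tilt",np.degrees(np.arcsin(-Rs[2,0])).round(1))
T=(P-s["eef_pos"])@Rs
k=(abs(T[...,1])<.02)&(T[...,2]<-.036)&(T[...,2]>-.075)&(T[...,0]>.012)&(T[...,0]<.085)
c,a,e=fit_axis(T[k],seed=[1.,0,0]);a*=np.sign(a[0]);print("axis@.027",(c+a*(.027-c[0])/a[0]).round(4),a.round(3),e.round(4))
uw=-Rs@a; print("roll tilt",np.degrees(np.arcsin(uw[2])).round(2))
hsv=cv2.cvtColor(p,cv2.COLOR_RGB2HSV).astype(int)
W=k&(hsv[...,1]<80)&(T[...,2]<-.048); print("band x",np.percentile(T[W][:,0],[3,97]))
L=np.stack([(P-DO)@DX,(P-DO)@DY,P[...,2]],-1)*1e3
k=(abs(L[...,2]-90)<5)&(abs(L[...,0])<40)&(L[...,1]<-75)&(L[...,1]>-115)
if k.sum()>50: print("plain cheek top",k.sum(),np.percentile(L[k],[1,50,99],axis=0).round(1).tolist())
F=(hsv[...,1]<90)&(hsv[...,2]<130)&(abs(L[...,2]-7.5)<5)&(L[...,0]>-75)&(L[...,0]<-36)&(abs(L[...,1])<115)
if F.sum()>50: print("foot front",np.percentile(L[F][:,0],[.5,2]).round(1),np.percentile(L[F][:,1],[.1,99.9]).round(1))
E
python3 look.py
```

```text
18.7 F [-1.1 -0.4 -1.2] M [-0.57  2.41  0.02] tip local [  1.5 -69.4  59.3] u tilt 17.4
axis@.027 [ 0.027  -0.0004 -0.0244] [0.988 0.003 0.155] 0.0006
roll tilt 25.75
band x [0.01562077 0.04129746]
foot front [-59.4 -59.1] [-63.1 101.6]
```

```bash
cat >> h.py <<'E'
TIP=np.array([.1174,.0001,-.0102]); PH=np.arctan2(.155,.988)
def ins2(theta,tip_y,tip_z,a=22,x=0):
    _,Rt=ins(theta,0,0,a); Rt=Rt@np.diag([-1,-1,1.]); Rt=Rt@R.from_rotvec([0,PH,0]).as_matrix()
    return DO+DX*x+DY*tip_y+Z*tip_z-Rt@TIP,Rt
E
python3 - <<'E'
from h import *
s=readout.get_state();Rs=rot(s["ee_rot"]);tip=s["eef_pos"]+Rs@TIP-DO;print("tip",tip@DX,tip@DY,tip[2])
up=s["eef_pos"]+.03*Z-.006*DY;plan(up,Rs,1,s)
b=ins2(18,-.0795,.100);plan(*b,3,p0=up,R0=Rs)
c=ins2(18,-.0795,.0585);plan(*c,3,p0=b[0],R0=b[1])
E
```

```text
tip 0.00846080193880125 -0.062135159375552064 0.045992503725739445
n 1 dp [-0.0033, -0.0115, -0.0282] rot [0.0, 0.0, 0.0] | mm 30.6
n 3 dp [0.0023, -0.0007, -0.0034] rot [-0.04, 2.78, 0.03] | mm 4.2
n 3 dp [0.0023, 0.0049, 0.0127] rot [0.0, 0.0, 0.0] | mm 13.8
```

Request:
carry_out([
  {"dp":[-0.0016,-0.0058,-0.0141],"rotation":[0,0,0]},
  {"dp":[-0.0016,-0.0058,-0.0141],"rotation":[0,0,0]},
  {"dp":[0.0023,-0.0007,-0.0034],"rotation":[-0.04,2.78,0.03]},
  {"dp":[0.0023,-0.0007,-0.0034],"rotation":[-0.04,2.78,0.03]},
  {"dp":[0.0023,-0.0007,-0.0034],"rotation":[-0.04,2.78,0.03]},
  {"dp":[0,0,0],"rotation":[0,0,0]},
])

```text
t: 19.5
eef_pos: [0.5403, -0.2321, 0.1131]
ee_rot: [-2.767, 0.17, -1.984]
force: [-0.4, -0.2, -2.3]
width: 0.0509
gripper_force: 55.0
```

```bash
cat >> look.py <<'E'
T*=1e3
k=(abs(T[...,1])<14)&(T[...,0]>85)&(T[...,0]<135)&(T[...,2]>-45)&(T[...,2]<8)&(hsv[...,1]<60)
if k.any():
    q=T[k]; i=np.argsort(q[:,0])[-40:]; print("pin extreme (tool)",k.sum(),np.median(q[i],0).round(1), q[:,0].max().round(1))
L2=L[k] if k.any() else None
if L2 is not None: print("pin local: min y",np.percentile(L2[:,1],1).round(1),"at x",np.median(L2[L2[:,1]<np.percentile(L2[:,1],4)],0).round(1))
E
python3 look.py
```

```text
19.5 F [-0.4 -0.2 -2.3] M [0.13 1.83 0.03] tip local [  1.  -78.5 102.6] u tilt 9.7
axis@.027 [ 0.027  -0.0004 -0.0245] [0.988 0.003 0.154] 0.0006
roll tilt 18.01
band x [0.01549149 0.04131375]
plain cheek top 1595 [[-18.4, -91.9, 85.3], [15.7, -86.4, 89.6], [34.1, -84.3, 91.2]]
foot front [-59.5 -59.2] [-87.5 104.7]
pin extreme (tool) 2466 [115.9   0.  -15.4] 116.5
pin local: min y -77.7 at x [ -0.4 -77.2 108.7]
```

```bash
python3 - <<'E'
from h import *
s=readout.get_state();b=ins2(18,-.0790,.0590);plan(*b,4,s);c=ins2(18,-.0920,.0585);plan(*c,3,p0=b[0],R0=b[1])
E
```

```text
n 4 dp [0.0019, 0.004, 0.0098] rot [-0.05, 0.03, 0.03] | mm 10.8
n 3 dp [0.0043, -0.0004, -0.0004] rot [0.0, 0.0, 0.0] | mm 4.3
```

Request:
carry_out([
  {"dp":[0.0019,0.004,0.0098],"rotation":[0,0,0]},
  {"dp":[0.0019,0.004,0.0098],"rotation":[0,0,0]},
  {"dp":[0.0019,0.004,0.0098],"rotation":[0,0,0]},
  {"dp":[0.0019,0.004,0.0098],"rotation":[0,0,0]},
  {"dp":[0,0,0],"rotation":[0,0,0]},
])

```text
t: 20.18
eef_pos: [0.5383, -0.2328, 0.0667]
ee_rot: [-2.772, 0.169, -1.988]
force: [-0.2, 0.4, -2.3]
width: 0.0509
gripper_force: 55.0
```

```bash
python3 look.py
```

```text
20.175 F [-0.2  0.4 -2.3] M [ 0.08  1.65 -0.03] tip local [ -0.9 -79.9  56.2] u tilt 9.7
axis@.027 [ 0.027  -0.0003 -0.0245] [0.988 0.003 0.153] 0.0006
roll tilt 17.97
band x [0.01548282 0.04124315]
plain cheek top 1545 [[-6.1, -90.2, 85.2], [20.0, -85.8, 89.5], [34.4, -84.3, 91.1]]
foot front [-59.4 -59.1] [-85.6  81.1]
pin extreme (tool) 2462 [115.9   0.2 -15.2] 116.5
pin local: min y -79.0 at x [ -2.5 -78.6  62.5]
```

```bash
python3 - <<'E'
from h import *
s=readout.get_state();Rs=rot(s["ee_rot"])
a=s["eef_pos"]+.0012*DX+.002*Z;plan(a,Rs,1,s);plan(a-.0125*DY,Rs,3,p0=a,R0=Rs)
E
```

```text
n 1 dp [-0.0004, -0.0018, -0.0014] rot [0.0, 0.0, 0.0] | mm 2.3
n 3 dp [0.0041, -0.0005, -0.0006] rot [0.0, 0.0, 0.0] | mm 4.2
```

Request:
carry_out([
  {"dp":[-0.0004,-0.0018,-0.0014],"rotation":[0,0,0]},
  {"dp":[0.0041,-0.0005,-0.0006],"rotation":[0,0,0]},
  {"dp":[0.0041,-0.0005,-0.0006],"rotation":[0,0,0]},
  {"dp":[0.0041,-0.0005,-0.0006],"rotation":[0,0,0]},
  {"dp":[0,0,0],"rotation":[0,0,0]},
])

```text
t: 20.85
eef_pos: [0.5358, -0.2454, 0.0705]
ee_rot: [-2.769, 0.17, -1.988]
force: [-0.7, 0.5, -2.3]
width: 0.0509
gripper_force: 55.0
```

```bash
python3 look.py
```

```text
20.85 F [-0.7  0.5 -2.3] M [0.07 1.65 0.04] tip local [  1.2 -92.6  60. ] u tilt 9.7
axis@.027 [ 0.027  -0.0004 -0.0245] [0.988 0.004 0.154] 0.0006
roll tilt 18.05
band x [0.01547142 0.04120151]
plain cheek top 9359 [[-33.5, -99.9, 87.0], [0.7, -91.0, 89.7], [33.6, -84.4, 91.2]]
foot front [-59.5 -59.1] [-98.2  62.9]
pin extreme (tool) 1800 [108.2   4.9 -17.3] 109.7
pin local: min y -84.4 at x [ -2.6 -84.4  70.6]
```

```bash
python3 - <<'E'
from h import *
s=readout.get_state();b=ins2(10,-.0928,.0585,x=.0008);plan(*b,5,s)
c=ins2(4,-.0930,.0575,x=.0005);plan(*c,4,p0=b[0],R0=b[1])
d=ins2(-.5,-.0930,.0560);plan(*d,4,p0=c[0],R0=c[1])
E
```

```text
n 5 dp [0.0004, 0.0014, 0.0033] rot [0.07, 1.49, -0.6] | mm 3.6
n 4 dp [0.0003, 0.0013, 0.0031] rot [0.09, 1.39, -0.56] | mm 3.3
n 4 dp [0.0002, 0.0011, 0.0024] rot [0.07, 1.04, -0.42] | mm 2.7
```

Request:
carry_out([
  {"dp":[0.0004,0.0014,0.0033],"rotation":[0.07,1.49,-0.6]},
  {"dp":[0.0004,0.0014,0.0033],"rotation":[0.07,1.49,-0.6]},
  {"dp":[0.0004,0.0014,0.0033],"rotation":[0.07,1.49,-0.6]},
  {"dp":[0.0004,0.0014,0.0033],"rotation":[0.07,1.49,-0.6]},
  {"dp":[0.0004,0.0014,0.0033],"rotation":[0.07,1.49,-0.6]},
  {"dp":[0,0,0],"rotation":[0,0,0]},
])

```text
t: 21.65
eef_pos: [0.5399, -0.2517, 0.0617]
ee_rot: [-2.76, 0.044, -1.981]
force: [0.2, 36.3, -1.8]
width: 0.051
gripper_force: 55.9
```

```bash
python3 look.py
```

```text
21.65 F [ 0.2 36.3 -1.8] M [13.26  1.46  3.25] tip local [  7.9 -97.5  65.9] u tilt 2.5
axis@.027 [ 0.027   0.001  -0.0241] [0.986 0.046 0.163] 0.0006
roll tilt 12.2
band x [0.01424198 0.03969557]
plain cheek top 10003 [[-33.5, -100.0, 85.8], [-1.0, -91.3, 89.6], [33.5, -84.3, 91.2]]
foot front [-59.4 -59. ] [-105.1   42.5]
pin extreme (tool) 1483 [104.6   9.  -17.3] 105.7
pin local: min y -84.5 at x [ -0.5 -84.4  72.6]
```

```bash
python3 - <<'E'
from h import *
s=readout.get_state();b=ins2(10,-.0928,.0585,x=.0008);print(s["force"],s["moment"],s["eef_pos"],s["q"],s["joint_efforts"])
d=s["eef_pos"]-b[0];print("err local",d@DX,d@DY,d[2],"rotvec tool deg",np.degrees(R.from_matrix(rot(s["ee_rot"]).T@b[1]).as_rotvec()))
plan(*b,1,s)
p,_=vision.grab_frame("scene");q,_=vision.grab_frame("top")
save("s7",np.hstack([cv2.resize(p[180:340,120:320],(400,320)),cv2.resize(q[130:310,350:575],(400,320))]))
E
```

```text
[-1.60281739 34.50733113 -1.54928623] [12.5783322   1.61240131  2.99351132] [ 0.53996715 -0.25180136  0.06170476] [-0.18614622  0.19036368 -0.95846422  0.81975292 -0.05825351 -1.04425584] [-17.01609671 -36.31385207  24.11848247   1.45643067  -6.42298847
   1.16803598]
err local 0.006533643271984358 -0.004621640123448499 0.00911772092609845 rotvec tool deg [-0.21427832  0.89190531 -0.05706619]
n 1 dp [-0.0039, 0.0097, 0.0061] rot [-0.21, 0.89, -0.06] | mm 12.1
```

View pics/s7.png

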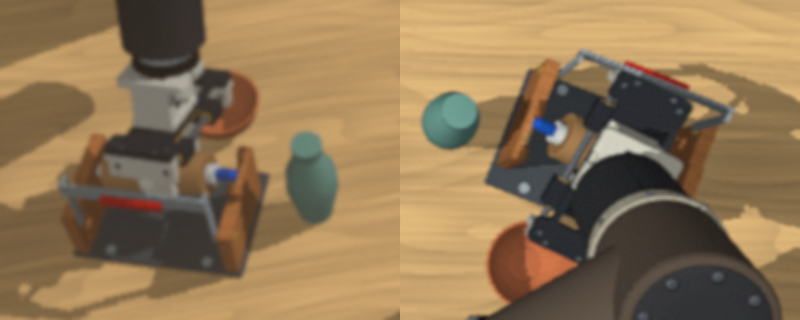

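```bash
python3 - <<'E'
from h import *
s=readout.get_state();b=ins2(11,-.0920,.060,a=6);plan(*b,6,s)
E
```

```text
n 6 dp [-0.0008, 0.0028, 0.0006] rot [-2.68, -0.01, -0.37] | mm 3.0
```

Request:
carry_out([
  {"dp":[-0.0008,0.0028,0.0006],"rotation":[-2.68,0,-0.37]},
  {"dp":[-0.0008,0.0028,0.0006],"rotation":[-2.68,0,-0.37]},
  {"dp":[-0.0008,0.0028,0.0006],"rotation":[-2.68,0,-0.37]},
  {"dp":[-0.0008,0.0028,0.0006],"rotation":[-2.68,0,-0.37]},
  {"dp":[-0.0008,0.0028,0.0006],"rotation":[-2.68,0,-0.37]},
  {"dp":[-0.0008,0.0028,0.0006],"rotation":[-2.68,0,-0.37]},
  {"dp":[0,0,0],"rotation":[0,0,0]},
])

```text
t: 22.68
eef_pos: [0.5366, -0.2618, 0.0634]
ee_rot: [-2.994, 0.015, -1.962]
force: [10.9, 12.1, 1.8]
width: 0.0525
gripper_force: 51.5
```

```bash
python3 look.py; python3 -c "
from h import *
s=readout.get_state();print(s['q'],s['eef_pos']);b=ins2(11,-.0920,.060,a=6);plan(*b,1,s)"
```

```text
22.675 F [10.9 12.1  1.8] M [ 4.52 -3.46  1.23] tip local [  12.8 -108.1   71.7] u tilt 0.8
axis@.027 [ 0.027   0.0032 -0.0202] [0.955 0.132 0.265] 0.0006
roll tilt 17.2
band x [0.01225755 0.02446974]
plain cheek top 10169 [[-33.0, -100.3, 87.2], [-1.3, -92.4, 89.6], [33.7, -75.8, 91.3]]
foot front [-59.2 -58.7] [-105.    48.2]
pin extreme (tool) 699 [93.9 10.1 -9.3] 94.2
pin local: min y -84.5 at x [  4.6 -84.4  69.4]
[-0.10815855  0.29366619 -0.50210526  0.04599896 -0.62983408 -0.31938543] [ 0.53645316 -0.26162048  0.06306042]
n 1 dp [-0.0157, 0.0168, 0.0067] rot [-2.58, -1.4, -0.82] | mm 23.9
```

```bash
cat > grip.py <<'E'
from h import *
def est(verbose=True):
    s=readout.get_state();p,P=cloud("wrist");Rs=rot(s["ee_rot"]);T=(P-s["eef_pos"])@Rs
    hsv=cv2.cvtColor(p,cv2.COLOR_RGB2HSV).astype(int)
    k=(abs(T[...,1])<.03)&(T[...,2]<-.025)&(T[...,2]>-.075)&(T[...,0]>.012)&(T[...,0]<.095)
    c,a,e=fit_axis(T[k],seed=[1.,0,0])
    for _ in range(3):   # refine on points near the cylinder
        q=T-c;r=np.linalg.norm(q-(q@a)[...,None]*a,axis=-1);k=(abs(r-.026)<.0025)&(T[...,0]>.012)&(T[...,0]<.11)&(T[...,2]<c[2]+.01)
        c,a,e=fit_axis(T[k],seed=a)
    a=a*np.sign(a[0]);q=T-c;t=q@a;r=np.linalg.norm(q-t[...,None]*a,axis=-1)
    k=(abs(r-.026)<.0015)&(T[...,0]>.012)&(T[...,0]<.11)&(t<.12)
    end=np.percentile(t[k],99.7)
    W=k&(hsv[...,1]<80);bt=np.percentile(t[W],97) if W.any() else np.nan
    ctr=c+a*(end-.065);tip=ctr+a*.093
    loc=lambda x:np.round([x@DX*1e3,x@DY*1e3,x[2]*1e3],1)
    w=Rs@a; 
    print("t",s["t"],"F",s["force"].round(1),"q5",s["q"][4].round(2),"rms",e.round(4),"end-bandedge",round(end-bt,4),"(expect ~.052)")
    print("tool: ctr",ctr.round(4),"dir",a.round(3)," local: tip",loc(s["eef_pos"]+Rs@tip-DO),"blue(free)",loc(s["eef_pos"]+Rs@(ctr-.1*a)-DO),"ctr",loc(s["eef_pos"]+Rs@ctr-DO),"tilt",np.degrees(np.arcsin(-w[2])).round(2),"yaw",np.degrees(np.arctan2(-w@DX,-w@DY)).round(2))
    return s,ctr,a,tip
def goal(a,tip,theta,yaw,lean,ty,tz,x=0):
    # tool pose giving roll axis u(theta,yaw) [u to blue], plain tip at local (x,ty,tz)
    th,ps,al=np.radians([theta,yaw,lean]); h=np.cos(ps)*DY+np.sin(ps)*DX
    u=np.cos(th)*h+np.sin(th)*Z
    # desired nominal tool frame with x=-u then correct for grip direction a (a -> -u)
    hx=np.cross(h,Z); v=np.cross(hx,u)
    y=-(hx*np.cos(al)+v*np.sin(al));zt=hx*np.sin(al)-v*np.cos(al)
    N=np.stack([-u,y,zt],1)
    C=R.align_vectors([[1.,0,0]],[a])[0].as_matrix()
    Rt=N@C
    return DO+DX*x+DY*ty+Z*tz-Rt@tip,Rt
if __name__=="__main__":
    import sys
    s,c,a,tip=est()
    p0,R0=None,None
    for g in sys.argv[1:]:
        *v,n=map(float,g.split(","));b=goal(a,tip,*v);plan(*b,int(n),s,p0,R0);p0,R0=b
        print("   tool z dir local",np.round([b[1][:,2]@DX,b[1][:,2]@DY,b[1][2,2]],2))
E
python3 grip.py 16,0,6,-.091,.061,0,4
```

```text
t 22.725 F [10.7 12.5  1.9] q5 -0.63 rms 0.0006 end-bandedge 0.0672 (expect ~.052)
tool: ctr [ 0.0306  0.0037 -0.0192] dir [0.957 0.132 0.257]  local: tip [  -0.9 -109.6   54.3] blue(free) [ 23.1  73.6 109.8] ctr [ 10.7 -21.3  81. ] tilt 16.72 yaw 7.46
n 4 dp [-0.0051, 0.0036, -0.0017] rot [-0.42, -0.12, -1.97] | mm 6.5
   tool z dir local [ 0.12  0.02 -0.99]
```

```bash
sed -i 's/ctr=c+a\*(end-.065)/ctr=c+a*(bt-.0137)/' grip.py; python3 grip.py 16,0,6,-.091,.061,0,5 10,0,6,-.092,.059,0,4
```

```text
t 22.775 F [10.3 12.4  1.9] q5 -0.63 rms 0.0006 end-bandedge 0.0668 (expect ~.052)
tool: ctr [ 0.0154  0.0016 -0.0233] dir [0.957 0.132 0.257]  local: tip [  1.  -94.5  58.8] blue(free) [ 24.9  88.8 114.3] ctr [12.5 -6.2 85.6] tilt 16.72 yaw 7.43
n 5 dp [-0.001, 0.003, -0.0006] rot [-0.33, -0.1, -1.57] | mm 3.2
   tool z dir local [ 0.12  0.02 -0.99]
n 4 dp [0.0002, 0.0004, 0.0032] rot [-0.16, 1.48, -0.18] | mm 3.3
   tool z dir local [ 0.12 -0.09 -0.99]
```

Request:
carry_out([
  {"dp":[-0.001,0.003,-0.0006],"rotation":[-0.33,-0.1,-1.57]},
  {"dp":[-0.001,0.003,-0.0006],"rotation":[-0.33,-0.1,-1.57]},
  {"dp":[-0.001,0.003,-0.0006],"rotation":[-0.33,-0.1,-1.57]},
  {"dp":[-0.001,0.003,-0.0006],"rotation":[-0.33,-0.1,-1.57]},
  {"dp":[-0.001,0.003,-0.0006],"rotation":[-0.33,-0.1,-1.57]},
  {"dp":[0,0,0],"rotation":[0,0,0]},
])

```text
t: 23.58
eef_pos: [0.5176, -0.2526, 0.0615]
ee_rot: [-3.032, 0.003, -1.827]
force: [5.0, 4.4, -0.8]
width: 0.052
gripper_force: 52.4
```

```bash
python3 grip.py 10,0,6,-.092,.059,0,4
```

```text
t 23.575 F [ 5.   4.4 -0.8] q5 -0.67 rms 0.0006 end-bandedge 0.0682 (expect ~.052)
tool: ctr [ 0.0161  0.0011 -0.023 ] dir [0.952 0.109 0.287]  local: tip [ -2.7 -93.9  56.2] blue(free) [ -6.7  90.1 114.2] ctr [-4.6 -5.2 84.2] tilt 17.48 yaw -1.23
n 4 dp [-0.0004, -0.001, 0.0028] rot [-0.07, 1.9, 0.12] | mm 3.1
   tool z dir local [ 0.12 -0.12 -0.99]
```

Request:
carry_out([
  {"dp":[-0.0004,-0.001,0.0028],"rotation":[-0.07,1.9,0.12]},
  {"dp":[-0.0004,-0.001,0.0028],"rotation":[-0.07,1.9,0.12]},
  {"dp":[-0.0004,-0.001,0.0028],"rotation":[-0.07,1.9,0.12]},
  {"dp":[-0.0004,-0.001,0.0028],"rotation":[-0.07,1.9,0.12]},
  {"dp":[0,0,0],"rotation":[0,0,0]},
])

```text
t: 24.25
eef_pos: [0.5208, -0.2534, 0.05]
ee_rot: [-3.039, -0.129, -1.85]
force: [-0.3, -3.3, -1.3]
width: 0.0513
gripper_force: 54.2
```

```bash
python3 grip.py 4,0,6,-.093,.0575,0,4 -.5,0,6,-.093,.056,0,4
```

```text
t 24.25 F [-0.3 -3.3 -1.3] q5 -0.6 rms 0.0006 end-bandedge 0.0735 (expect ~.052)
tool: ctr [ 0.0166  0.0005 -0.0223] dir [0.943 0.065 0.325]  local: tip [  3.2 -93.1  55. ] blue(free) [-5.6 95.6 94.7] ctr [-1.  -2.2 74.1] tilt 11.85 yaw -2.66
n 4 dp [-0.0001, -0.0001, 0.003] rot [-0.15, 2.02, 0.45] | mm 3.0
   tool z dir local [ 0.11 -0.26 -0.96]
n 4 dp [-0.0003, 0.0003, 0.0024] rot [-0.03, 1.12, -0.12] | mm 2.4
   tool z dir local [ 0.11 -0.33 -0.94]
```

Request:
carry_out([
  {"dp":[0,0,0],"rotation":[0,0,0]},
  {"dp":[0,0,0],"rotation":[0,0,0]},
  {"dp":[0,0,0],"rotation":[0,0,0]},
  {"dp":[0,0,0],"rotation":[0,0,0]},
  {"dp":[0,0,-0.01],"rotation":[0,0,0]},
  {"dp":[0,0,-0.03],"rotation":[0,0,0]},
  {"dp":[0,0,-0.04],"rotation":[0,0,0]},
  {"dp":[0,0,-0.03],"rotation":[0,0,0]},
], grip=0.072)

```text
t: 25.3
eef_pos: [0.5152, -0.2361, 0.1613]
ee_rot: [-3.035, -0.128, -1.85]
force: [0.7, -0.2, -0.2]
width: 0.0717
gripper_force: 0.0
```

```bash
cat > rl.py <<'E'
from h import *
def roll():
    s=readout.get_state();p,P=cloud("wrist")
    hsv=cv2.cvtColor(p,cv2.COLOR_RGB2HSV).astype(int)
    L=np.stack([(P-DO)@DX,(P-DO)@DY,P[...,2]],-1)
    k=(abs(L[...,0])<.024)&(abs(L[...,1])<.06)&(L[...,2]>.06)&(L[...,2]<.13)
    c,a,e=fit_axis(L[k])
    for _ in range(4):
        q=L-c;t=q@a;r=np.linalg.norm(q-t[...,None]*a,axis=-1);k=(abs(r-.026)<.003)&(abs(L[...,1])<.065)&(L[...,2]>c[2])
        c,a,e=fit_axis(L[k])
    a*=np.sign(a[1]);q=L-c;t=q@a;r=np.linalg.norm(q-t[...,None]*a,axis=-1);W=(abs(r-.026)<.002)&(hsv[...,1]<80)&(abs(L[...,1])<.04)
    tb=np.percentile(t[W],[3,97]);ctr=c+a*tb.mean() if W.sum()>50 else c*np.nan
    print("t",s["t"],"F",s["force"].round(1),"eef local",np.round([(s["eef_pos"]-DO)@DX,(s["eef_pos"]-DO)@DY,s["eef_pos"][2]],4),"q5",s["q"][4].round(2))
    print("axis@y=0",(c-a*c[1]/a[1]).round(4),"tilt",np.degrees(np.arcsin(a[2])).round(2),"yaw",np.degrees(np.arctan2(a[0],a[1])).round(2),"rms",e.round(4),k.sum(),"bandw",np.diff(tb).round(4),"ctr",ctr.round(4),"plain tip",(ctr-.093*a).round(4))
    return s
def tool(lean): # x=-DY, leaned
    al=np.radians(lean);return np.stack([-DY,-(DX*np.cos(al)+Z*np.sin(al)),DX*np.sin(al)-Z*np.cos(al)],1)
def tippose(x,y,z,lean,dz=-.016):
    Rt=tool(lean);return DO+DX*x+DY*y+Z*z-Rt@np.array([0,0,dz]),Rt
E
python3 - <<'E'
from rl import *
s=roll()
b=tippose(0,.055,.130,12);plan(*b,5,s)
E
```

```text
t 25.3 F [ 0.7 -0.2 -0.2] eef local [-0.0106  0.0258  0.1613] q5 -0.87
axis@y=0 [-0.0012  0.      0.0733] tilt 11.62 yaw -3.01 rms 0.0006 12720 bandw [0.0268] ctr [-0.001  -0.0033  0.0726] plain tip [ 0.0038 -0.0943  0.0539]
n 5 dp [-0.0064, -0.0017, 0.0093] rot [1.12, -1.3, 1.12] | mm 11.4
```

Request:
carry_out([
  {"dp":[-0.0064,-0.0017,0],"rotation":[1.12,-1.3,1.12]},
  {"dp":[-0.0064,-0.0017,0],"rotation":[1.12,-1.3,1.12]},
  {"dp":[-0.0064,-0.0017,0],"rotation":[1.12,-1.3,1.12]},
  {"dp":[-0.0064,-0.0017,0],"rotation":[1.12,-1.3,1.12]},
  {"dp":[-0.0064,-0.0017,0],"rotation":[1.12,-1.3,1.12]},
  {"dp":[0,0,0],"rotation":[0,0,0]},
  {"dp":[0,0,0],"rotation":[0,0,0]},
  {"dp":[0,0,0],"rotation":[0,0,0]},
], grip=0.0, force=30)

```text
t: 26.35
eef_pos: [0.5328, -0.2087, 0.1576]
ee_rot: [-2.934, -0.001, -1.929]
force: [-0.4, -0.0, 0.2]
width: 0.0013
gripper_force: 0.0
```

```bash
python3 - <<'E'
from rl import *
s=readout.get_state();print(s["width"],s["force"],s["q"][4])
b=tippose(0,.055,.120,12);plan(*b,3,s);c=tippose(0,.055,.082,12);plan(*c,6,p0=b[0],R0=b[1])
E
```

```text
0.0013261855230453986 [-0.36823971 -0.0064401   0.20057264] -0.7479958230378627
n 3 dp [0.0009, 0.0013, 0.0179] rot [0.03, -0.03, -0.01] | mm 17.9
n 6 dp [0.0, 0.0013, 0.0062] rot [0.0, 0.0, 0.0] | mm 6.3
```

Request:
carry_out([
  {"dp":[0.0009,0.0013,0.0179],"rotation":[0,0,0]},
  {"dp":[0.0009,0.0013,0.0179],"rotation":[0,0,0]},
  {"dp":[0.0009,0.0013,0.0179],"rotation":[0,0,0]},
  {"dp":[0,0.0013,0.0062],"rotation":[0,0,0]},
  {"dp":[0,0.0013,0.0062],"rotation":[0,0,0]},
  {"dp":[0,0.0013,0.0062],"rotation":[0,0,0]},
])

```text
t: 27.1
eef_pos: [0.5428, -0.2132, 0.0884]
ee_rot: [-2.926, 0.002, -1.927]
force: [0.5, 9.0, 13.5]
width: 0.0006
gripper_force: 6.2
```

Request:
carry_out([
  {"dp":[0,0.0013,0.0062],"rotation":[0,0,0]},
  {"dp":[0,0.0008,0.004],"rotation":[0,0,0]},
  {"dp":[0,0,0],"rotation":[0,0,0]},
])

```text
t: 27.48
eef_pos: [0.5378, -0.214, 0.0743]
ee_rot: [-2.935, -0.002, -1.93]
force: [0.6, -0.6, -0.1]
width: 0.0007
gripper_force: 0.0
```

```bash
python3 - <<'E'
from rl import *
s=roll();print((s["eef_pos"][2]+.0157))
E
```

```text
t 27.475 F [ 0.6 -0.6 -0.1] eef local [0.0028 0.0545 0.0743] q5 -0.54
axis@y=0 [0.0003 0.     0.0572] tilt 1.33 yaw -1.94 rms 0.0006 27891 bandw [0.0265] ctr [ 0.0004 -0.002   0.0572] plain tip [ 0.0035 -0.0949  0.055 ]
0.09003219659435688
```

Request:
carry_out([
  {"dp":[0,0.0008,0.004],"rotation":[0,0,0]},
  {"dp":[0,0.0006,0.003],"rotation":[0,0,0]},
  {"dp":[0,0,0],"rotation":[0,0,0]},
])

```text
t: 27.9
eef_pos: [0.5409, -0.2144, 0.0697]
ee_rot: [-2.929, -0.001, -1.928]
force: [-1.2, -1.0, 11.9]
width: 0.0003
gripper_force: 6.0
```

```bash
python3 - <<'E'
from rl import *
s=roll()
E
```

```text
t 27.9 F [-1.2 -1.  11.9] eef local [0.0058 0.0551 0.0697] q5 -0.52
axis@y=0 [0.0009 0.     0.0551] tilt -0.06 yaw -1.74 rms 0.0006 28985 bandw [0.0266] ctr [ 0.0009 -0.0019  0.0551] plain tip [ 0.0038 -0.0948  0.0552]
```

```bash
python3 - <<'E'
from rl import *
s=readout.get_state();Rs=rot(s["ee_rot"])
a=s["eef_pos"]+.12*Z;plan(a,Rs,3,s)
b=tippose(.150,0,.195,0);plan(*b,4,p0=a,R0=Rs)
E
```

```text
n 3 dp [0.0, -0.0084, -0.0391] rot [0.0, 0.0, 0.0] | mm 40.0
n 4 dp [0.0138, -0.0355, 0.0074] rot [-3.04, -0.01, 0.0] | mm 38.8
```

Request:
carry_out([
  {"dp":[0,-0.0084,-0.0391],"rotation":[0,0,0]},
  {"dp":[0,-0.0084,-0.0391],"rotation":[0,0,0]},
  {"dp":[0,-0.0084,-0.0391],"rotation":[0,0,0]},
  {"dp":[0.0138,-0.0355,0.0074],"rotation":[-3.04,0,0]},
  {"dp":[0.0138,-0.0355,0.0074],"rotation":[-3.04,0,0]},
  {"dp":[0.0138,-0.0355,0.0074],"rotation":[-3.04,0,0]},
  {"dp":[0.0138,-0.0355,0.0074],"rotation":[-3.04,0,0]},
  {"dp":[0,0,0],"rotation":[0,0,0]},
])

```text
t: 28.95
eef_pos: [0.6556, -0.318, 0.1716]
ee_rot: [3.131, -0.002, -1.931]
force: [-0.2, -0.1, -1.7]
width: 0.0003
gripper_force: 0.0
```

```bash
cat > bar.py <<'E'
from rl import *
s=readout.get_state();p,P=cloud("top")
hsv=cv2.cvtColor(p,cv2.COLOR_RGB2HSV).astype(int)
L=np.stack([(P-DO)@DX,(P-DO)@DY,P[...,2]],-1)*1e3
red=((hsv[...,0]<5)|(hsv[...,0]>174))&(hsv[...,1]>150)&(abs(L[...,0])<160)&(abs(L[...,1])<60)
print("red top",red.sum(),np.percentile(L[red],[5,50,95],axis=0).round(0).tolist() if red.any() else 0)
k=(abs(L[...,1])<82)&(L[...,2]>125)&(L[...,2]<172)&(abs(L[...,0]-80)<45)&(hsv[...,1]<90);print("bar-ish",k.sum(),np.percentile(L[k],[5,50,95],axis=0).round(0).tolist() if k.any() else 0)
print("eef local",np.round([(s["eef_pos"]-DO)@DX,(s["eef_pos"]-DO)@DY,s["eef_pos"][2]],4),s["ee_rot"],"F",s["force"].round(1),"t",s["t"])
E
python3 bar.py; python3 -c "
from rl import *
s=roll();b=tippose(.150,0,.195,0);plan(*b,1,s)"
```

```text
red top 0 0
bar-ish 0 0
eef local [ 0.1495 -0.0017  0.1716] [ 3.13102939e+00 -1.74004825e-03 -1.93148563e+00] F [-0.2 -0.1 -1.7] t 28.95
t 29.0 F [-0.6  0.7  0.2] eef local [ 0.1484 -0.0012  0.173 ] q5 -1.2
axis@y=0 [0.0003 0.     0.0553] tilt -0.01 yaw -1.92 rms 0.0006 10992 bandw [0.0267] ctr [ 0.0003 -0.002   0.0553] plain tip [ 0.0035 -0.0949  0.0553]
n 1 dp [-0.0012, -0.0015, -0.006] rot [0.5, -0.09, -0.14] | mm 6.3
```

```bash
sed -i 's/cloud("top")/cloud(__import__("sys").argv[1])/' bar.py; python3 bar.py scene; python3 bar.py wrist | head -2
```

```text
red top 74 [[102.0, -5.0, 142.0], [106.0, 13.0, 147.0], [109.0, 32.0, 151.0]]
bar-ish 183 [[89.0, 2.0, 136.0], [100.0, 53.0, 152.0], [102.0, 81.0, 159.0]]
eef local [ 0.1479 -0.0008  0.1746] [ 3.13468376e+00 -1.33912854e-03 -1.93030270e+00] F [-0.3  0.9 -0.2] t 29.05
red top 1286 [[101.0, -33.0, 145.0], [105.0, -11.0, 149.0], [108.0, 14.0, 150.0]]
bar-ish 1898 [[93.0, -80.0, 143.0], [100.0, -47.0, 157.0], [102.0, 5.0, 159.0]]
```

Request:
carry_out([
  {"dp":[0,0,0.03],"rotation":[0,0,0]},
  {"dp":[0,0,0.025],"rotation":[0,0,0]},
  {"dp":[0,0.014,-0.001],"rotation":[0,0,0]},
  {"dp":[0,0.013,-0.001],"rotation":[0,0,0]},
  {"dp":[0,0.017,-0.003],"rotation":[0,0,0]},
  {"dp":[0,0.016,-0.003],"rotation":[0,0,0]},
  {"dp":[0,0.015,0.002],"rotation":[0,0,0]},
  {"dp":[0,0.015,0.003],"rotation":[0,0,0]},
])

```text
t: 30.15
eef_pos: [0.57, -0.2844, 0.1267]
ee_rot: [3.14, -0.001, -1.929]
force: [0.9, -0.6, -0.7]
width: 0.0004
gripper_force: 0.5
```

```bash
python3 bar.py scene; python3 bar.py wrist|head -2
```

```text
red top 38 [[37.0, 13.0, 139.0], [41.0, 23.0, 144.0], [44.0, 34.0, 148.0]]
bar-ish 123 [[35.0, -0.0, 132.0], [40.0, 44.0, 138.0], [76.0, 78.0, 162.0]]
eef local [ 0.0576 -0.0002  0.1267] [ 3.14008431e+00 -5.94804222e-04 -1.92908349e+00] F [ 0.9 -0.6 -0.7] t 30.15
red top 1638 [[32.0, -34.0, 139.0], [37.0, -22.0, 143.0], [43.0, -8.0, 146.0]]
bar-ish 2489 [[35.0, -77.0, 132.0], [47.0, -11.0, 145.0], [67.0, -9.0, 168.0]]
```

Bar follows. Continue down.

Request:
carry_out([
  {"dp":[0,0.012,0.009],"rotation":[0,0,0]},
  {"dp":[0,0.012,0.01],"rotation":[0,0,0]},
  {"dp":[0,0.009,0.008],"rotation":[0,0,0]},
  {"dp":[0,0.009,0.009],"rotation":[0,0,0]},
  {"dp":[0,0.004,0.004],"rotation":[0,0,0]},
  {"dp":[0,0,0],"rotation":[0,0,0]},
])

```text
t: 31.0
eef_pos: [0.5268, -0.2684, 0.085]
ee_rot: [3.137, -0.001, -1.929]
force: [-0.2, -0.1, -0.1]
width: 0.0003
gripper_force: 0.0
```

```bash
python3 bar.py scene; python3 bar.py wrist|head -2
```

```text
red top 41 [[-3.0, 11.0, 91.0], [1.0, 22.0, 95.0], [6.0, 32.0, 99.0]]
bar-ish 81 [[47.0, -33.0, 162.0], [101.0, 7.0, 167.0], [103.0, 36.0, 171.0]]
eef local [ 0.0115 -0.0004  0.085 ] [ 3.13653618e+00 -1.14716550e-03 -1.92926304e+00] F [-0.2 -0.1 -0.1] t 31.0
red top 1403 [[-5.0, -34.0, 94.0], [0.0, -22.0, 96.0], [5.0, -9.0, 97.0]]
bar-ish 2758 [[40.0, -39.0, 164.0], [94.0, -27.0, 168.0], [95.0, -0.0, 172.0]]
```

Request:
carry_out([
  {"dp":[0,0.002,0.004],"rotation":[0,0,0]},
  {"dp":[0,0.001,0.003],"rotation":[0,0,0]},
  {"dp":[0,0,0.002],"rotation":[0,0,0]},
  {"dp":[0,0,0],"rotation":[0,0,0]},
])

```text
t: 31.6
eef_pos: [0.5259, -0.268, 0.0802]
ee_rot: [3.142, -0.002, -1.928]
force: [-6.9, 6.3, 28.8]
width: 0.0005
gripper_force: 14.3
```

```bash
python3 bar.py scene; python3 bar.py wrist|head -2
```

```text
red top 40 [[-5.0, 11.0, 89.0], [2.0, 23.0, 92.0], [6.0, 33.0, 96.0]]
bar-ish 126 [[45.0, -34.0, 158.0], [99.0, 9.0, 165.0], [101.0, 37.0, 171.0]]
eef local [ 0.0105 -0.0003  0.0802] [ 3.14150880e+00 -1.58499849e-03 -1.92775860e+00] F [-6.9  6.3 28.8] t 31.6
red top 1401 [[-6.0, -34.0, 91.0], [-1.0, -23.0, 93.0], [5.0, -10.0, 94.0]]
bar-ish 4381 [[39.0, -39.0, 160.0], [92.0, -26.0, 166.0], [93.0, -2.0, 172.0]]
```

Bar is down on the paper with 29 N of firm contact. Retreat and check.

Request:
carry_out([
  {"dp":[0,0,-0.01],"rotation":[0,0,0]},
  {"dp":[0,0,-0.04],"rotation":[0,0,0]},
  {"dp":[0,0.01,-0.05],"rotation":[0,0,0]},
  {"dp":[0,0.04,-0.04],"rotation":[0,0,0]},
  {"dp":[0,0.04,-0.02],"rotation":[0,0,0]},
  {"dp":[0.04,0.02,0],"rotation":[0,0,0]},
  {"dp":[0.04,0,0],"rotation":[0,0,0]},
  {"dp":[0,0,0],"rotation":[0,0,0]},
])

```text
t: 32.7
eef_pos: [0.3928, -0.3052, 0.2367]
ee_rot: [3.137, -0.001, -1.932]
force: [0.3, -0.3, -0.6]
width: 0.0003
gripper_force: 0.0
```

```bash
python3 bar.py scene; python3 - <<'E'
from h import *
for n in("scene","top"):
    p,P=cloud(n)
    for l in ["vase","bowl","glaze_jar","rib"]:
        for t in vision.trace(l,n)[:1]: print(n,l,round(t["score"],2),np.round(np.nanmedian(P[t["pixels"]],0),3))
    if n=="scene": a=cv2.resize(p[180:340,120:320],(450,360))
    else: b=cv2.resize(p[130:310,120:290],(340,360))
save("end",np.hstack([a,b]))
E
```

```text
red top 109 [[-4.0, -29.0, 89.0], [1.0, 1.0, 93.0], [6.0, 30.0, 96.0]]
bar-ish 0 0
eef local [-0.1011 -0.0818  0.2367] [ 3.13719194e+00 -1.01209222e-03 -1.93199465e+00] F [ 0.3 -0.3 -0.6] t 32.7
scene vase 0.98 [ 0.579 -0.097  0.097]
scene bowl 0.83 [ 0.385 -0.196  0.025]
scene glaze_jar 0.83 [0.528 0.351 0.057]
scene rib 0.72 [0.51  0.15  0.005]
top vase 0.57 [ 0.552 -0.088  0.111]
top bowl 0.77 [ 0.371 -0.167  0.028]
top glaze_jar 0.82 [0.509 0.35  0.077]
top rib 0.71 [0.506 0.152 0.005]
```

View pics/end.png

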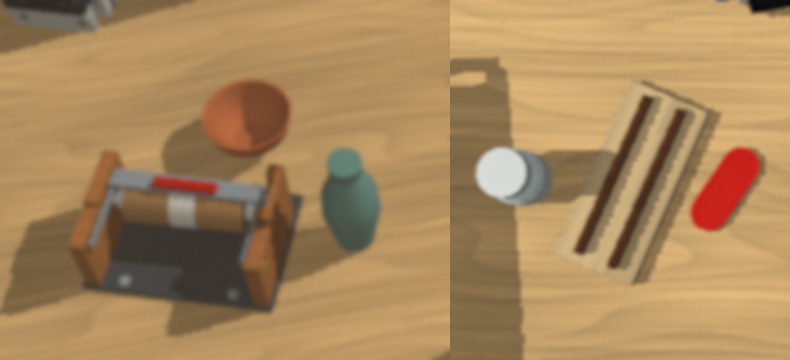

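The end picture shows the bar down across the roll, with the red strip at (185,184). The roll sits level between the cheeks, and the bowl is at scene pixel (230,232), as at the start. Vase, jar and rib are unmoved too.

```bash
python3 -c "
from station import arm;print(arm.job_done())"
```

```text
the job is handed in; nothing more can be done
None
```

The job is handed in at about 33 s of the 64 s: the roll is level between the cheeks with both pins in their recesses, the tear bar rests on the paper, and the vase, bowl, glaze jar and red rib have not moved; a missed first grasp, a paper edge hitting the snap cheek, and a stall near the wrist's joint limit (up to about 43 N at the wrist) were mended on the way.

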